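# Change the lenses on the UV treatment lamp

## Robot

A 6-joint arm with a two-finger parallel gripper is mounted at the origin on a cart in front of the work surface, level with it; the furniture and walls round the work are solid. World frame = base frame: x ahead of the robot, y to its left, z up, the work surface at z = 0. Lengths are in m, angles in rad, forces in N, time in s.
With the tool pointing down it reaches from about 0.325 to 1 m from the base axis. Payload 5.1 kg.
Tool frame: the origin (TCP) lies midway between the tips of the shut fingers; the grasp point (between the pads) lies 19 mm behind it; z points along the fingers, x is the direction in which the jaws open and shut, and the axes are right-handed (so a half turn about z gives the same grasp; the last joint's range is limited). The gripper opens to 85 mm and grips with 20 to 120 N. Pads are 22 mm wide; open, the fingers measure 114 mm over their backs; the gripper's body (76 mm by 85 mm) begins 54 mm behind the grasp point. The pads swing forward as they close: fully open they stand 13 mm farther back than shut.
Start: joints at [1.219, 0.124, 1.65, -0, 1.367, -0.083], TCP at [0.173, 0.627, 0.231] pointing down, gripper open.
Joint ranges: [-2.61, 2.61], [-1.02, 2.33], [0.03, 2.71], [-1.35, 4.49], [0.32, 2.68], [-2.91, 2.91]. Speed limits (rad/s): [2.57, 2.57, 3.14, 3.14, 3.14, 3.14].

## Interface

Orientations are given as a rotation vector (axis times angle).
In Python, from plant import robot gives the robot as it stands. The module is installed in compiled form; this text tells all that it offers.
- The arm moves only by the shell command python3 -m handwheel 'ROWS' [FORCE]. ROWS is JSON, one flat list of numbers, 7 for each row, row after row: the finger opening in cm, from 0 to 8.54, then the shift along the tool's x, y, z in cm, then the turn, a rotation vector about the tool's x, y, z in rad. A call has 1 to 10 rows; each row is the pose to reach, as a shift and turn from the pose commanded when the call began, along the tool's axes at that moment; what a row does not reach only later rows make up. A row lasts 1/12 s, in which the tool goes at most 41.7 mm and 7.16 degrees, less where a joint would pass 70% of its speed; a pose out of reach is approached as far as the arm can. A call with a gripper value outside its range is refused whole. The fingers move at their own pace and stop on an object; FORCE is the grip in N (left out, the last holds). Time passes only in rows, so rows that repeat a pose let the fingers close. It gives the time, the measured TCP pose, the force and the opening at its end, in the units of the state.
- robot.get_obs(): the state, without advancing time (a new reading comes with each control period).
- robot.snapshot(name): name is "scene" or "top"; returns the picture (480x640x3 uint8, red, green, blue); there is no depth.
- robot.get_calibration(name): a dict with "camera_matrix" (3x3 intrinsics, pixels), "world_from_camera" (4x4, takes a point from camera to world coordinates). Camera axes: x right, y up, looking along -z (the intrinsics and any distortion apply to the point x, -y, -z); pixel columns grow to the right and rows downward; lengths in m; the calibration is good to about 2 mm. A picture is of the moment at which its call begins. get_calibration takes no time and is no camera call.
- robot.finish_job(): hands the job in, once; it reports no verdict.
The state is a dict: "clock": time; "joint_positions": joint angles; "dq": joint speeds; "effort": joint torques, N m; "tcp_pos": TCP position; "ee_rot": TCP orientation; "contact_force": force on the tool from outside, world axes, zero at the start; "ft_torque": the same for the moment, N m; "gripper_width": finger opening in m.
Only numpy, scipy, OpenCV 4.12 (cv2) and the standard library are available. Lean on these libraries where they do the work, as an engineer would, in place of code of your own. Each camera call takes 0.05 s, during which the arm holds its last target.

## Task

The ultraviolet lens lamp is on with a treated batch: flip its toggle switch off (lever toward you), stand all the treated lens jars from its deck upright in the white tray, stand all the fresh lens jars from the mat upright on the deck, and only then flip the switch back on (lever away from you). Touch the jars only while the lamp is off, grip them lightly and set them down gently, without pressing, knocking or dropping them. Leave the film canister and the other things where they are.

Things in the scene. Friction and masses are not known exactly. Their poses are not given: they have to be found in the camera images.
- fresh_0: fresh lens, standing on the flat dark mat at the start (two or three are present): an enlarger lens in a clear round screw jar with a black lid: 42 mm high, jar 51 mm in diameter to 30 mm up, lid 54 mm in diameter above that, 85 to 170 g; origin at the centre of its underside, z up its axis. Brittle: it stands a grip of 20 to 40 N on each side, not 60 N, and being set down at 30 mm/s
- fresh_1: fresh lens, standing on the flat dark mat at the start (two or three are present): an enlarger lens in a clear round screw jar with a black lid: 42 mm high, jar 51 mm in diameter to 30 mm up, lid 54 mm in diameter above that, 85 to 170 g; origin at the centre of its underside, z up its axis. Brittle: it stands a grip of 20 to 40 N on each side, not 60 N, and being set down at 30 mm/s
- fresh_2: fresh lens, standing on the flat dark mat at the start (two or three are present): an enlarger lens in a clear round screw jar with a black lid: 42 mm high, jar 51 mm in diameter to 30 mm up, lid 54 mm in diameter above that, 85 to 170 g; origin at the centre of its underside, z up its axis. Brittle: it stands a grip of 20 to 40 N on each side, not 60 N, and being set down at 30 mm/s
- done_0: treated lens, standing on the lamp's deck at the start (two or three are present): an enlarger lens in a clear round screw jar with a black lid: 42 mm high, jar 51 mm in diameter to 30 mm up, lid 54 mm in diameter above that, 85 to 170 g; origin at the centre of its underside, z up its axis. Brittle: it stands a grip of 20 to 40 N on each side, not 60 N, and being set down at 30 mm/s
- done_1: treated lens, standing on the lamp's deck at the start (two or three are present): an enlarger lens in a clear round screw jar with a black lid: 42 mm high, jar 51 mm in diameter to 30 mm up, lid 54 mm in diameter above that, 85 to 170 g; origin at the centre of its underside, z up its axis. Brittle: it stands a grip of 20 to 40 N on each side, not 60 N, and being set down at 30 mm/s
- done_2: treated lens, standing on the lamp's deck at the start (two or three are present): an enlarger lens in a clear round screw jar with a black lid: 42 mm high, jar 51 mm in diameter to 30 mm up, lid 54 mm in diameter above that, 85 to 170 g; origin at the centre of its underside, z up its axis. Brittle: it stands a grip of 20 to 40 N on each side, not 60 N, and being set down at 30 mm/s
- lamp: ultraviolet treatment lamp for lenses, fixed to the bench: a low grey housing 190 mm (its x) by 270 mm (its y), top at 46 mm; origin under its centre on the bench, +x away from the robot within 0.25 rad, +y to its left. The rimmed deck with a white window fills its left two thirds, the toggle switch stands on its right-hand end. Its light cannot be seen
- deck (a point): centre of the deck's top face, 55 mm above the bench, axes as the lamp's; inside its rim the deck is 164 mm (x) by 156 mm (y); the rim is 5 mm thick and stands 6 mm above it
- switch (a joint): toggle lever of the lamp, turning about the lamp's y axis through switch_pivot; value 0 = off, leaning 0.6 rad toward the robot (the lamp's -x); 1.2 = on, leaning 0.6 rad away from it (+x); upright at 0.6. Its weighted bar makes it fall to the nearer stop once past upright; 1 to 2 N at the bar moves it
- switch_grip (a point): centre of the lever's black cross bar, 65 mm from the pivot: the bar is 15 mm thick and 47 mm long along the lamp's y; the stem below it is a 10 mm rod
- switch_pivot (a point): pivot of the lever, 65 mm above the bench, at lamp x = 0, y = -104 mm; the black block below it is 90 mm (x) by 50 mm (y), its top 57 mm above the bench
- tray: shallow white open tray fixed to the bench, empty at the start, 260 mm (its x) by 130 mm (its y), rim 18 mm high, walls 4 mm; origin under its centre, x roughly away from the robot. It lies to the left or to the right of the lamp, the mat on the other side
- tray_in (a point): centre of the tray's inner floor, axes as the tray's; inside it is 252 mm by 122 mm
- mat: flat dark rubber mat, fixed, 280 mm (x) by 130 mm (y) by 3 mm; origin under its centre
- canister: bystander among the fresh lenses: capped film canister, narrower and taller than a lens jar, 34 mm in diameter and 51 mm high; origin under its centre
- dropper: bystander behind the lamp: dropper bottle, 32 mm in diameter, 89 mm high; origin under its centre
- brush: bystander to the left: flat brush lying down, 51 mm by 85 mm, 12 mm high; origin under its centre
There are look-alikes about, which are no part of the job. What is shaped like the fresh_0 but red is not meant. Leave any orange look-alike of the done_1 alone.

How it is judged:
On the way, in this order (a step that is already met when the one before it is completed fails the run):
1. the switch is flipped off (value of joint switch below 0.3 rad), for 0.3 s.
2. with the switch still off, every treated lens stands in the tray and every fresh one on the deck, let go (value of joint switch below 0.3 rad and x of fresh_0 in the frame of deck between -0.058 and 0.058 m and y of fresh_0 in the frame of deck between -0.054 and 0.054 m and z of fresh_0 in the frame of deck between -0.006 and 0.006 m and angle between each of fresh_0, fresh_1, fresh_2, done_0, done_1, done_2's own z axis and vertical below 0.12 rad and linear speed of each of fresh_0, fresh_1, fresh_2, done_0, done_1, done_2 below 0.03 m/s and contact force between the fingers and fresh_0 below 0.2 N and x of fresh_1 in the frame of deck between -0.058 and 0.058 m and y of fresh_1 in the frame of deck between -0.054 and 0.054 m and z of fresh_1 in the frame of deck between -0.006 and 0.006 m and contact force between the fingers and fresh_1 below 0.2 N and x of fresh_2 in the frame of deck between -0.058 and 0.058 m and y of fresh_2 in the frame of deck between -0.054 and 0.054 m and z of fresh_2 in the frame of deck between -0.006 and 0.006 m and contact force between the fingers and fresh_2 below 0.2 N and x of done_0 in the frame of tray_in between -0.101 and 0.101 m and y of done_0 in the frame of tray_in between -0.036 and 0.036 m and z of done_0 in the frame of tray_in between -0.006 and 0.006 m and contact force between the fingers and done_0 below 0.2 N and x of done_1 in the frame of tray_in between -0.101 and 0.101 m and y of done_1 in the frame of tray_in between -0.036 and 0.036 m and z of done_1 in the frame of tray_in between -0.006 and 0.006 m and contact force between the fingers and done_1 below 0.2 N and x of done_2 in the frame of tray_in between -0.101 and 0.101 m and y of done_2 in the frame of tray_in between -0.036 and 0.036 m and z of done_2 in the frame of tray_in between -0.006 and 0.006 m and contact force between the fingers and done_2 below 0.2 N), for 0.3 s.
3. the switch is flipped on (value of joint switch above 0.9 rad), for 0.3 s.
At the end, for the whole second after the job is handed in: switch at on (over 0.9 rad); every fresh lens upright (under 0.12 rad) and still on the deck, within 58 mm (x) and 54 mm (y) of its centre; every treated one likewise in the tray, within 101 and 36 mm of its floor's centre; heights within 6 mm; all let go (value of joint switch above 0.9 rad and x of fresh_0 in the frame of deck between -0.058 and 0.058 m and y of fresh_0 in the frame of deck between -0.054 and 0.054 m and z of fresh_0 in the frame of deck between -0.006 and 0.006 m and angle between each of fresh_0, fresh_1, fresh_2, done_0, done_1, done_2's own z axis and vertical below 0.12 rad and linear speed of each of fresh_0, fresh_1, fresh_2, done_0, done_1, done_2 below 0.03 m/s and contact force between the fingers and fresh_0 below 0.2 N and x of fresh_1 in the frame of deck between -0.058 and 0.058 m and y of fresh_1 in the frame of deck between -0.054 and 0.054 m and z of fresh_1 in the frame of deck between -0.006 and 0.006 m and contact force between the fingers and fresh_1 below 0.2 N and x of fresh_2 in the frame of deck between -0.058 and 0.058 m and y of fresh_2 in the frame of deck between -0.054 and 0.054 m and z of fresh_2 in the frame of deck between -0.006 and 0.006 m and contact force between the fingers and fresh_2 below 0.2 N and x of done_0 in the frame of tray_in between -0.101 and 0.101 m and y of done_0 in the frame of tray_in between -0.036 and 0.036 m and z of done_0 in the frame of tray_in between -0.006 and 0.006 m and contact force between the fingers and done_0 below 0.2 N and x of done_1 in the frame of tray_in between -0.101 and 0.101 m and y of done_1 in the frame of tray_in between -0.036 and 0.036 m and z of done_1 in the frame of tray_in between -0.006 and 0.006 m and contact force between the fingers and done_1 below 0.2 N and x of done_2 in the frame of tray_in between -0.101 and 0.101 m and y of done_2 in the frame of tray_in between -0.036 and 0.036 m and z of done_2 in the frame of tray_in between -0.006 and 0.006 m and contact force between the fingers and done_2 below 0.2 N); the robot touches nothing.
It fails at once if a lens jar is touched by the robot while the switch is not off (value of joint switch above 0.6 rad and (contact force between any of the arm, the fingers and fresh_0 above 0.5 N or contact force between any of the arm, the fingers and fresh_1 above 0.5 N or contact force between any of the arm, the fingers and fresh_2 above 0.5 N or contact force between any of the arm, the fingers and done_0 above 0.5 N or contact force between any of the arm, the fingers and done_1 above 0.5 N or contact force between any of the arm, the fingers and done_2 above 0.5 N)).
It fails at once if a lens jar is squeezed hard (over 110 N summed over both fingers, about 55 N a side) (contact force between the fingers and fresh_0 above 110 N or contact force between the fingers and fresh_1 above 110 N or contact force between the fingers and fresh_2 above 110 N or contact force between the fingers and done_0 above 110 N or contact force between the fingers and done_1 above 110 N or contact force between the fingers and done_2 above 110 N).
It fails at once if a lens jar in the gripper is knocked or pressed hard (over 50 N) on the deck or the tray ((contact force between the fingers and fresh_0 above 1 N and (contact force between fresh_0 and lamp above 50 N or contact force between fresh_0 and tray above 50 N)) or (contact force between the fingers and fresh_1 above 1 N and (contact force between fresh_1 and lamp above 50 N or contact force between fresh_1 and tray above 50 N)) or (contact force between the fingers and fresh_2 above 1 N and (contact force between fresh_2 and lamp above 50 N or contact force between fresh_2 and tray above 50 N)) or (contact force between the fingers and done_0 above 1 N and (contact force between done_0 and lamp above 50 N or contact force between done_0 and tray above 50 N)) or (contact force between the fingers and done_1 above 1 N and (contact force between done_1 and lamp above 50 N or contact force between done_1 and tray above 50 N)) or (contact force between the fingers and done_2 above 1 N and (contact force between done_2 and lamp above 50 N or contact force between done_2 and tray above 50 N))).
It fails at once if a lens jar is dropped from a height (free of the fingers, over 70 mm up and faster than 0.45 m/s) ((contact force between the fingers and fresh_0 below 0.2 N and height (world z) of fresh_0 above 0.07 m and linear speed of fresh_0 above 0.45 m/s) or (contact force between the fingers and fresh_1 below 0.2 N and height (world z) of fresh_1 above 0.07 m and linear speed of fresh_1 above 0.45 m/s) or (contact force between the fingers and fresh_2 below 0.2 N and height (world z) of fresh_2 above 0.07 m and linear speed of fresh_2 above 0.45 m/s) or (contact force between the fingers and done_0 below 0.2 N and height (world z) of done_0 above 0.07 m and linear speed of done_0 above 0.45 m/s) or (contact force between the fingers and done_1 below 0.2 N and height (world z) of done_1 above 0.07 m and linear speed of done_1 above 0.45 m/s) or (contact force between the fingers and done_2 below 0.2 N and height (world z) of done_2 above 0.07 m and linear speed of done_2 above 0.45 m/s)).
It fails at once if the film canister or another bystander is moved more than 30 mm (distance of any of canister, dropper, brush from where it was at the start of the episode above 0.03 m).
Of fresh_0, fresh_1, fresh_2 only 2 to 3 are there at a start; the rules pass over those that are not, and their reading is None.
Of done_0, done_1, done_2 only 2 to 3 are there at a start; the rules pass over those that are not, and their reading is None.
At some moment in a run one of fresh_0, fresh_1, fresh_2 may be knocked a few centimetres aside while the robot is not near it.
It also fails if it takes over 210 s, if anything falls off the work surface, if the arm or the gripper's body presses on something with over 40 N, if the wrist force passes 120 N, or if a joint passes its speed limit or range.

## Working session

There is one attempt and no reset: what is moved stays moved. The work goes in short steps, Python scripts to look and compute and a shell command to move; the robot and the scene stay as the last step left them, time stands still between calls to the robot, and variables do not carry over. Pictures are saved under pics/ and viewed, and the job is handed in when it is done.

```bash
mkdir -p pics
cat > h.py <<'E'
import numpy as np, cv2
from plant import robot
from scipy.spatial.transform import Rotation as R
def snap(name,f):
    im=robot.snapshot(name); cv2.imwrite('pics/'+f,im[:,:,::-1]); return im
def ray(name,u,v,z):
    c=robot.get_calibration(name);K=np.array(c['camera_matrix']);T=np.array(c['world_from_camera'])
    d=c.get('distortion'); 
    p=np.linalg.inv(K)@[u,v,1]; p=T[:3,:3]@[p[0],-p[1],-1]; o=T[:3,3]
    return o+p*(z-o[2])/p[2]
def proj(name,P):
    c=robot.get_calibration(name);K=np.array(c['camera_matrix']);T=np.array(c['world_from_camera'])
    q=T[:3,:3].T@(np.array(P)-T[:3,3]); q=np.array([q[0],-q[1],-q[2]]); q=K@q; return q[:2]/q[2]
def totool(dw):
    o=robot.get_obs(); return R.from_rotvec(o['ee_rot']).inv().apply(dw)
E
python3 - <<'E'
from h import *
snap('top','t0.png');snap('scene','s0.png')
for n in('top','scene'):print(robot.get_calibration(n))
o=robot.get_obs();print(o);print(R.from_rotvec(o['ee_rot']).as_matrix().round(3))
E
```

```text
{'camera_matrix': array([[570.65498776,   0.        , 315.08472559],
       [  0.        , 570.65498776, 232.15414683],
       [  0.        ,   0.        ,   1.        ]]), 'world_from_camera': array([[ 0.0046178 ,  0.97464179, -0.22372318,  0.22519588],
       [-0.99998675,  0.00399176, -0.00325047,  0.01345161],
       [-0.002275  ,  0.22373522,  0.97464731,  1.48769862],
       [ 0.        ,  0.        ,  0.        ,  1.        ]])}
{'camera_matrix': array([[514.91133822,   0.        , 301.87499382],
       [  0.        , 514.91133822, 242.17269644],
       [  0.        ,   0.        ,   1.        ]]), 'world_from_camera': array([[ 0.88656084,  0.30293921, -0.3496251 ,  0.07087153],
       [-0.4625363 ,  0.5941381 , -0.65807301, -0.89835593],
       [ 0.00836948,  0.74513606,  0.66685996,  1.02737072],
       [ 0.        ,  0.        ,  0.        ,  1.        ]])}
{'clock': 0.1, 'joint_positions': array([ 1.21940345e+00,  1.24475296e-01,  1.65156066e+00, -1.80451967e-06,
        1.36750667e+00, -8.26144981e-02]), 'dq': array([ 9.99206166e-05, -1.30422823e-03, -2.57195932e-03, -9.08968416e-04,
       -4.27407763e-03, -1.72940304e-03]), 'effort': array([ 4.23001911e-04, -4.24927247e+01, -3.66655862e+01, -3.60432989e-05,
        3.96416392e-03,  2.94355038e-05]), 'tcp_pos': array([0.17245311, 0.62612156, 0.2301393 ]), 'ee_rot': array([ 2.4982141 ,  1.90313447, -0.00257904]), 'contact_force': array([0.02178145, 0.75696135, 0.1126215 ]), 'ft_torque': array([ 0.02161854,  0.04419092, -0.03343431]), 'gripper_width': 0.08551398547331933}
[[ 0.266  0.964 -0.001]
 [ 0.964 -0.266 -0.002]
 [-0.002 -0.    -1.   ]]
```

View pics/t0.png

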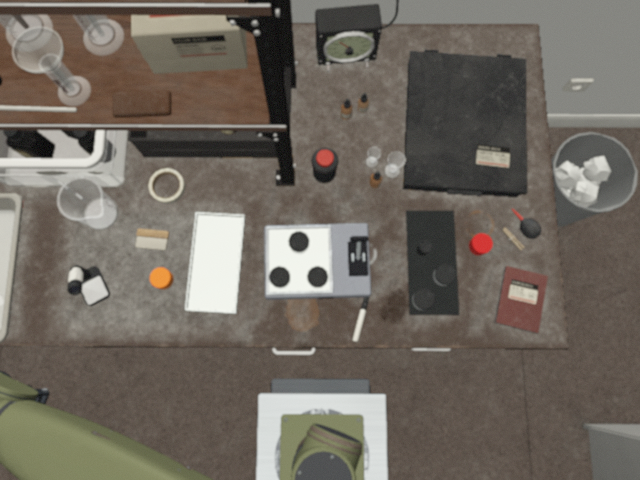

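View pics/s0.png

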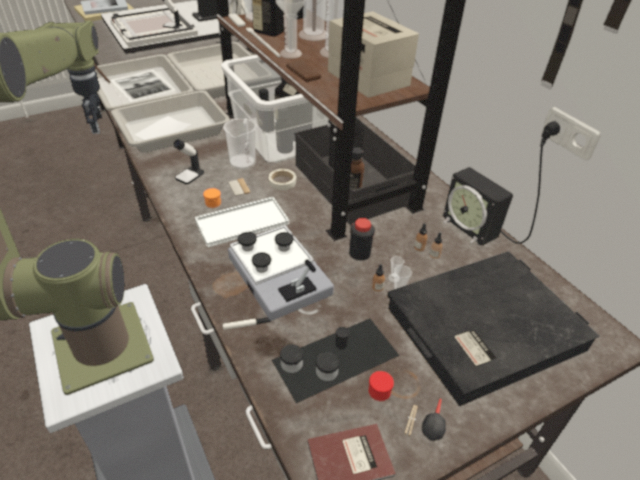

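```bash
cat > view.py <<'E'
from h import *
import sys
n,f,x0,y0,x1,y1=sys.argv[1],sys.argv[2],*map(int,sys.argv[3:7])
im=snap(n,'raw_'+f)[y0:y1,x0:x1]
s=min(800/(x1-x0),600/(y1-y0)); g=float(sys.argv[7]) if len(sys.argv)>7 else 1
im=cv2.resize(im,None,fx=s,fy=s,interpolation=cv2.INTER_CUBIC)
im=(255*(im/255.)**g).astype(np.uint8)
cv2.imwrite('pics/'+f,im[:,:,::-1]);print(s)
E
python3 view.py top t1.png 180 190 500 350 0.6; python3 view.py scene s1.png 190 190 430 400 0.6
```

```text
2.5
2.857142857142857
```

View pics/t1.png

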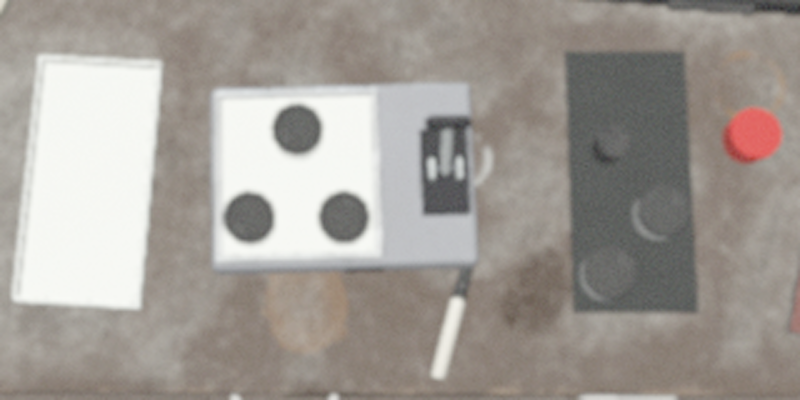

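View pics/s1.png

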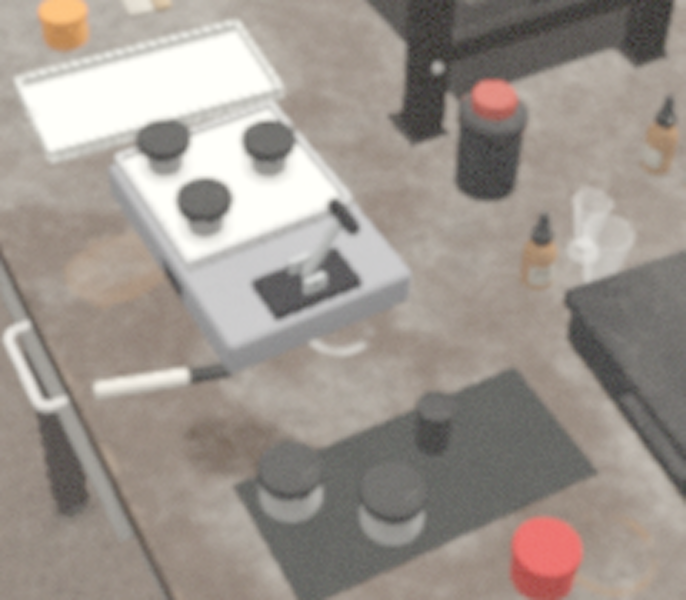

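```bash
cat > meas.py <<'E'
from h import *
def lids(show=False):
    ims=robot.snapshot('top'); g=cv2.cvtColor(ims,cv2.COLOR_RGB2GRAY)
    # deck lids dark on white
    out=[]
    m=(g[225:300,260:340]<110).astype(np.uint8)
    c,_=cv2.findContours(m,cv2.RETR_LIST,cv2.CHAIN_APPROX_NONE)
    for k in c:
        (u,v),r=cv2.minEnclosingCircle(k)
        if 6<r<16 and cv2.contourArea(k)>150: out.append(('deck',u+260,v+225,r,ray('top',u+260,v+225,.097).round(4)))
    return ims,out
E
python3 - <<'E'
from meas import *
im,o=lids()
for a in o:print(a)
T=lambda x,y:(180+x/2.5,190+y/2.5)
print('fresh',[ray('top',*T(*p),.045).round(4) for p in((661,210),(608,272))])
print('can',ray('top',*T(611,143),.054).round(4))
for p in((212,88),(470,84),(477,264),(213,270)):print('lampcorner46',ray('top',*T(*p),.046).round(4))
print('bar',ray('top',*T(447,122),.065+.065*np.cos(.6)).round(4))
for p in((38,56),(161,60),(141,309),(12,301)):print('tray',ray('top',*T(*p),.018).round(4))
S=lambda x,y:(190+x/2.857,190+y/2.857)
print('scene bar',ray('scene',*S(344,216),.065+.065*np.cos(.6)).round(4))
print('scene fresh',[ray('scene',*S(*p),.045).round(4) for p in((291,468),(393,491))])
print('scene done',[ray('scene',*S(*p),.097).round(4) for p in((163,140),(269,141),(204,200))])
for p in((110,168),(228,355),(409,278)):print('sc lampcorner46',ray('scene',*S(*p),.046).round(4))
for p in((17,80),(238,22),(283,88),(52,157)):print('sc tray',ray('scene',*S(*p),.018).round(4))
print('drop',ray('scene',*S(543,285),0),ray('scene',*S(488,190),0),ray('scene',*S(425,130),0))
E
```

```text
('deck', 317.5, 276.5, 9.617792129516602, array([0.4327, 0.0116, 0.097 ]))
('deck', 279.30645179748535, 276.5645179748535, 9.65342903137207, array([0.4321, 0.1055, 0.097 ]))
('deck', 298.5, 241.3125, 9.452488899230957, array([0.5208, 0.0593, 0.097 ]))
fresh [array([ 0.4482, -0.3119,  0.045 ]), array([ 0.3848, -0.2555,  0.045 ])]
can [ 0.5159 -0.2619  0.054 ]
lampcorner46 [0.5741 0.1491 0.046 ]
lampcorner46 [ 0.5795 -0.1192  0.046 ]
lampcorner46 [ 0.3922 -0.1233  0.046 ]
lampcorner46 [0.385  0.1435 0.046 ]
bar [ 0.5232 -0.0894  0.1186]
tray [0.6153 0.3381 0.018 ]
tray [0.6114 0.2068 0.018 ]
tray [0.3479 0.2188 0.018 ]
tray [0.3554 0.3513 0.018 ]
scene bar [ 0.5255 -0.0898  0.1186]
scene fresh [array([ 0.3871, -0.2602,  0.045 ]), array([ 0.4493, -0.317 ,  0.045 ])]
scene done [array([0.4316, 0.0991, 0.097 ]), array([0.521 , 0.0519, 0.097 ]), array([0.4325, 0.0059, 0.097 ])]
sc lampcorner46 [0.3886 0.139  0.046 ]
sc lampcorner46 [ 0.3913 -0.1306  0.046 ]
sc lampcorner46 [ 0.5764 -0.1232  0.046 ]
sc tray [0.36  0.346 0.018]
sc tray [0.6176 0.3321 0.018 ]
sc tray [0.6106 0.2032 0.018 ]
sc tray [0.3511 0.211  0.018 ]
drop [ 0.70908673 -0.1528629   0.        ] [ 0.7331984  -0.01767808  0.        ] [0.72341925 0.0915118  0.        ]
```

```bash
cat > to.py <<'E'
# prints shift (cm, tool axes) and turn about z to bring the TCP to x y z, jaws along yaw (deg from world x)
from h import *
import sys
x,y,z=map(float,sys.argv[1:4]); yaw=float(sys.argv[4]) if len(sys.argv)>4 else 91.4
o=robot.get_obs(); M=R.from_rotvec(o['ee_rot'])
c,s=np.cos(np.radians(yaw)),np.sin(np.radians(yaw))
D=R.from_matrix(np.array([[c,s,0],[s,-c,0],[0,0,-1]]))
print('shift cm',(M.inv().apply(np.array([x,y,z])-o['tcp_pos'])*100).round(2),'turn',(M.inv()*D).as_rotvec().round(3),'t',round(o['clock'],2),'F',o['contact_force'].round(1),'w',round(o['gripper_width'],4),'tcp',o['tcp_pos'].round(4),'j',o['joint_positions'].round(2))
E
python3 to.py .565 -.09 .23
python3 -m handwheel '[0,-29,28,0,0,0,-0.286, 0,-29,28,0,0,0,-0.286, 0,-29,28,0,0,0,-0.286, 0,-29,28,0,0,0,-0.286, 0,-29,28,0,0,0,-0.286, 0,-29,28,0,0,0,-0.286, 0,-29,28,0,0,0,-0.286, 0,-29,28,0,0,0,-0.286, 0,-29,28,0,0,0,-0.286, 0,-29,28,0,0,0,-0.286]' 30
python3 to.py .565 -.09 .23
```

```text
shift cm [-58.64  56.86   0.13] turn [-0.     0.001 -0.293] t 0.25 F [ 0.1 -0.3  0.2] w 0.0853 tcp [0.1726 0.6264 0.2307] j [ 1.22  0.12  1.65 -0.    1.37 -0.08]
clock: 1.08
tcp_pos: [0.3665, 0.27, 0.2314]
ee_rot: [2.203, 2.238, 0.001]
contact_force: [-0.1, 0.4, -0.8]
gripper_width: -0.0001
shift cm [-36.3   19.29   0.18] turn [ 0.001  0.    -0.009] t 1.08 F [-0.1  0.4 -0.8] w -0.0001 tcp [0.3665 0.27   0.2314] j [ 0.52 -0.33  2.07 -0.    1.4  -1.07]
```

```bash
python3 -m handwheel '[0,-36.3,19.3,0,0,0,-0.009, 0,-36.3,19.3,0,0,0,-0.009, 0,-36.3,19.3,0,0,0,-0.009, 0,-36.3,19.3,0,0,0,-0.009, 0,-36.3,19.3,0,0,0,-0.009, 0,-36.3,19.3,0,0,0,-0.009, 0,-36.3,19.3,0,0,0,-0.009, 0,-36.3,19.3,0,0,0,-0.009, 0,-36.3,19.3,0,0,0,-0.009, 0,-36.3,19.3,0,0,0,-0.009]'
python3 to.py .565 -.09 .105;  python3 view.py scene s2.png 230 150 390 270 0.6;python3 - <<'E'
from h import *
o=robot.get_obs();p=proj('scene',o['tcp_pos']);print(p,(p-[230,150])*5)
E
```

```text
clock: 1.92
tcp_pos: [0.5655, -0.0896, 0.2312]
ee_rot: [2.193, 2.249, -0.0]
contact_force: [0.1, 0.6, 0.3]
gripper_width: -0.0
shift cm [-0.04 -0.06 12.62] turn [0.    0.    0.001] t 1.92 F [0.1 0.6 0.3] w -0.0 tcp [ 0.5655 -0.0896  0.2312] j [-0.25 -0.05  1.83 -0.    1.36 -1.85]
5.0
[327.67840111 227.59736089] [488.39200553 387.98680445]
```

View pics/s2.png

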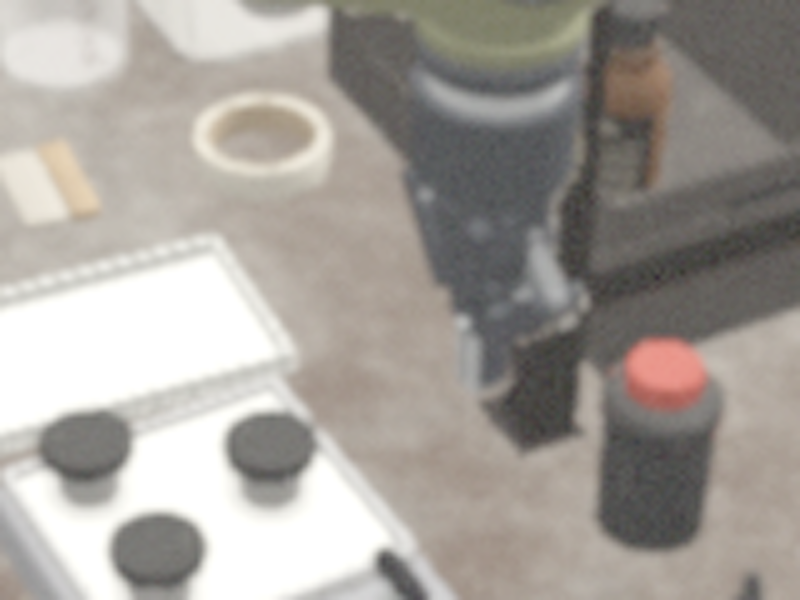

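```bash
python3 -m handwheel '[0,0,0,4,0,0,0, 0,0,0,8,0,0,0, 0,0,0,11,0,0,0, 0,0,0,12.6,0,0,0, 0,0,0,12.6,0,0,0]'
python3 to.py .565 -.09 .105;  python3 view.py scene s3.png 230 200 390 320 0.6; python3 view.py top t3.png 250 200 410 320 0.6
```

```text
clock: 2.38
tcp_pos: [0.561, -0.0861, 0.0997]
ee_rot: [-2.186, -2.244, 0.008]
contact_force: [-0.7, 1.0, -0.4]
gripper_width: -0.0001
shift cm [-0.4   0.38 -0.54] turn [-0.01  -0.003  0.002] t 2.38 F [-0.7  1.  -0.4] w -0.0001 tcp [ 0.561  -0.0861  0.0997] j [-0.25  0.07  1.94 -0.    1.14 -1.84]
5.0
5.0
```

View pics/s3.png

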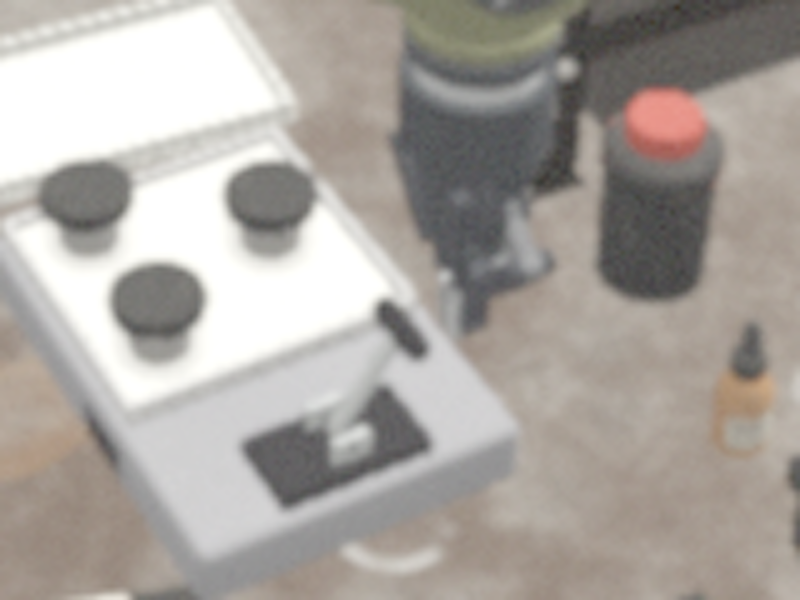

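View pics/t3.png

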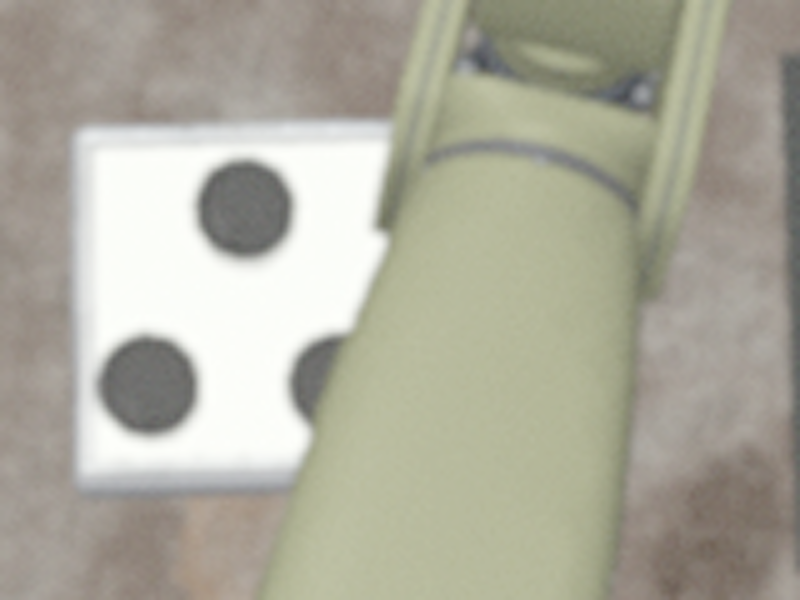

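```bash
python3 to.py .565 -.09 .105
python3 - <<'E'
from h import *
o=robot.get_obs()
for q in (o['tcp_pos'],[.524,-.0895,.1186]): print((proj('scene',q)-[230,200])*5)
E
```

```text
shift cm [-0.32  0.03  0.02] turn [-0.001 -0.     0.002] t 2.48 F [0.4 1.2 0.1] w 0.0 tcp [ 0.5646 -0.0868  0.1052] j [-0.25  0.06  1.94 -0.    1.14 -1.84]
[465.84742199 318.82382198]
[399.0729558  328.62907449]
```

```bash
python3 -m handwheel '[0,0,-1.5,0,0,0,0, 0,0,-3,0,0,0,0, 0,0,-4,0,0,0,0, 0,0,-5,0,0,0,0, 0,0,-6,0,0,0,0, 0,0,-7,0,0,0,0, 0,0,-8,0,0,0,0, 0,0,-8.5,0,0,0,0, 0,0,-8.5,0,0,0,0]'
python3 to.py .565 -.09 .105
python3 -m handwheel '[0,0,0,-4,0,0,0, 0,0,0,-8,0,0,0, 0,0,0,-10,0,0,0, 0,0,0,-10,0,0,0]'; python3 view.py scene s4.png 230 200 390 320 0.6
```

```text
clock: 3.23
tcp_pos: [0.4783, -0.089, 0.1048]
ee_rot: [-2.192, -2.249, 0.001]
contact_force: [0.2, 0.3, 1.3]
gripper_width: -0.0
shift cm [-0.32  8.67 -0.04] turn [-0.001 -0.     0.001] t 3.23 F [0.2 0.3 1.3] w -0.0 tcp [ 0.4783 -0.089   0.1048] j [-0.29 -0.13  2.12 -0.    1.15 -1.89]
clock: 3.57
tcp_pos: [0.4832, -0.0901, 0.212]
ee_rot: [2.185, 2.243, 0.008]
contact_force: [1.0, -0.1, 0.0]
gripper_width: 0.0001
5.0
```

View pics/s4.png

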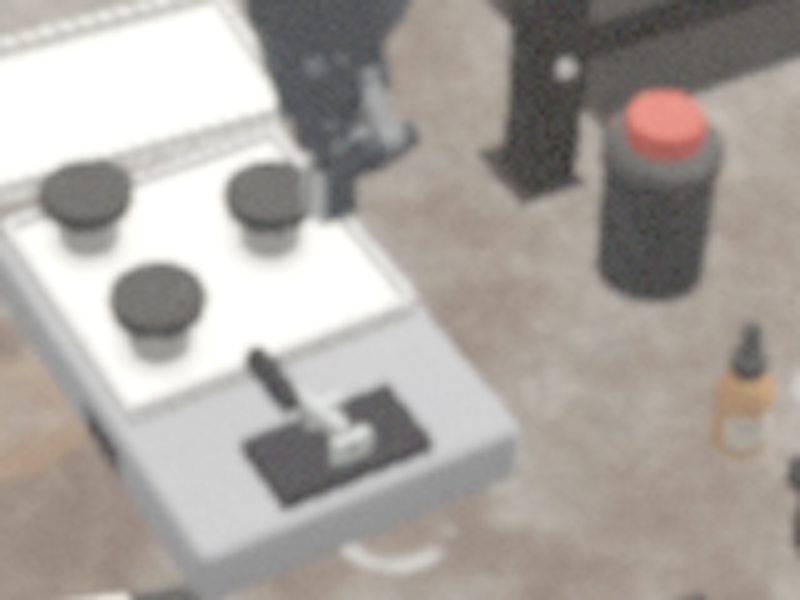

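```bash
python3 to.py .4327 .0105 .17
```

```text
shift cm [10.16 -4.67  3.83] turn [0.006 0.002 0.002] t 3.62 F [ 0.1 -0.  -0.8] w 0.0002 tcp [ 0.4818 -0.0897  0.2088] j [-0.29 -0.23  2.03  0.    1.34 -1.89]
```

```bash
python3 -m handwheel '[7.6,3,-1.5,1,0,0,0, 7.6,6.5,-3,2,0,0,0, 7.6,10.1,-4.7,3.5,0,0,0, 7.6,10.1,-4.7,3.5,0,0,0, 7.6,10.1,-4.7,3.5,0,0,0, 7.6,10.1,-4.7,3.5,0,0,0, 7.6,10.1,-4.7,3.5,0,0,0]' 25;python3 to.py .4327 .0105 .068;python3 view.py scene s5.png 210 180 370 300 0.6
```

```text
clock: 4.2
tcp_pos: [0.4307, 0.01, 0.1703]
ee_rot: [2.193, 2.249, -0.0]
contact_force: [-0.5, -0.6, -0.1]
gripper_width: 0.076
shift cm [ 0.05  0.21 10.23] turn [-0.     0.     0.001] t 4.2 F [-0.5 -0.6 -0.1] w 0.076 tcp [0.4307 0.01   0.1703] j [-0.1  -0.34  2.18 -0.    1.3  -1.7 ]
5.0
```

View pics/s5.png

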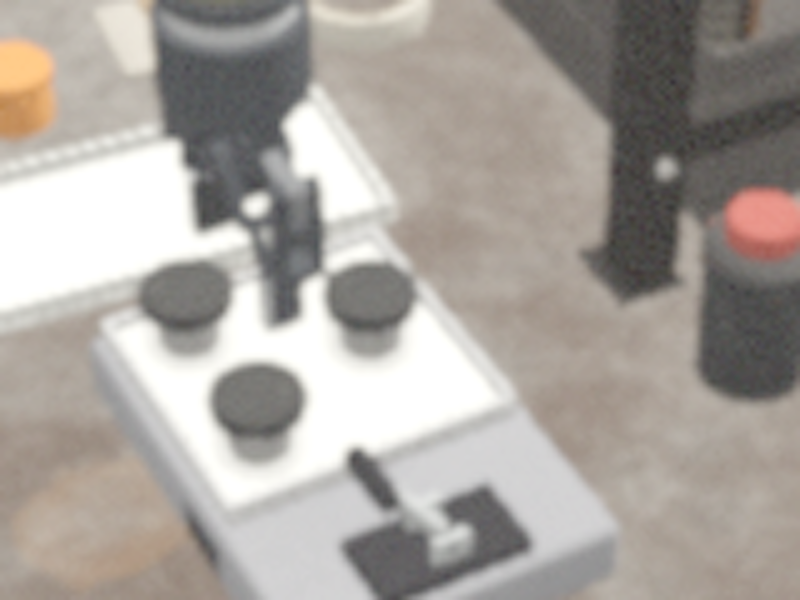

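```bash
python3 -m handwheel '[7.6,0,0.2,2,0,0,0, 7.6,0,0.2,4,0,0,0, 7.6,0,0.2,6,0,0,0, 7.6,0,0.2,8,0,0,0, 7.6,0,0.2,9.5,0,0,0, 7.6,0,0.2,10.2,0,0,0, 7.6,0,0.2,10.2,0,0,0, 7.6,0,0.2,10.2,0,0,0]';python3 to.py .4327 .0105 .068;python3 view.py scene s6.png 210 180 370 300 0.6
```

```text
clock: 4.92
tcp_pos: [0.4328, 0.0101, 0.0688]
ee_rot: [2.193, 2.249, 0.0]
contact_force: [-0.0, -0.7, 0.7]
gripper_width: 0.076
shift cm [ 0.04 -0.    0.08] turn [0.    0.    0.001] t 4.92 F [-0.  -0.7  0.7] w 0.076 tcp [0.4328 0.0101 0.0688] j [-0.1  -0.21  2.26 -0.    1.09 -1.7 ]
5.0
```

View pics/s6.png

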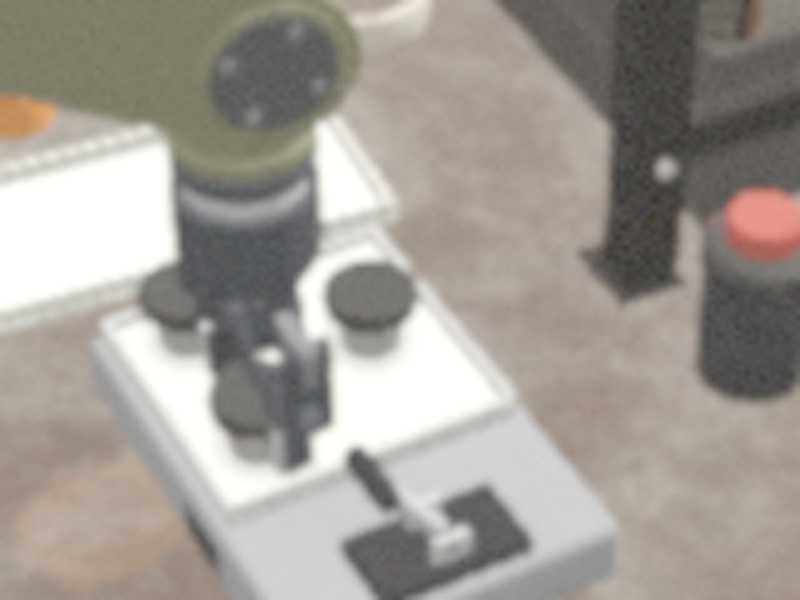

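```bash
python3 -m handwheel '[6.4,0,0,0,0,0,0, 5.8,0,0,0,0,0,0, 5.2,0,0,0,0,0,0, 4.8,0,0,0,0,0,0, 4.8,0,0,0,0,0,0, 4.8,0,0,0,0,0,0, 4.8,0,0,0,0,0,0]' 25;python3 to.py .4327 .0105 .068
```

```text
clock: 5.55
tcp_pos: [0.4332, 0.0106, 0.0697]
ee_rot: [2.191, 2.249, 0.002]
contact_force: [-1.7, 0.5, 6.1]
gripper_width: 0.0531
shift cm [-0.01 -0.05  0.17] turn [0.002 0.    0.002] t 5.55 F [-1.7  0.5  6.1] w 0.0531 tcp [0.4332 0.0106 0.0697] j [-0.1  -0.21  2.26 -0.    1.09 -1.7 ]
```

```bash
python3 -m handwheel '[4.8,0,0,-0.3,0,0,0, 4.8,0,0,-1,0,0,0, 4.8,0,0,-3,0,0,0, 4.8,0,0,-6,0,0,0, 4.8,0,0,-9,0,0,0, 4.8,0,0,-9,0,0,0, 4.8,0,0,-9,0,0,0]';python3 to.py .563 .2732 .155 87.3;python3 view.py scene s7.png 210 150 370 270 0.6
```

```text
clock: 6.13
tcp_pos: [0.4335, 0.0105, 0.1608]
ee_rot: [2.189, 2.248, 0.005]
contact_force: [0.2, 0.1, -2.0]
gripper_width: 0.0529
shift cm [25.92 13.63  0.63] turn [0.005 0.    0.073] t 6.13 F [ 0.2  0.1 -2. ] w 0.0529 tcp [0.4335 0.0105 0.1608] j [-0.1  -0.33  2.19 -0.    1.28 -1.7 ]
5.0
```

View pics/s7.png

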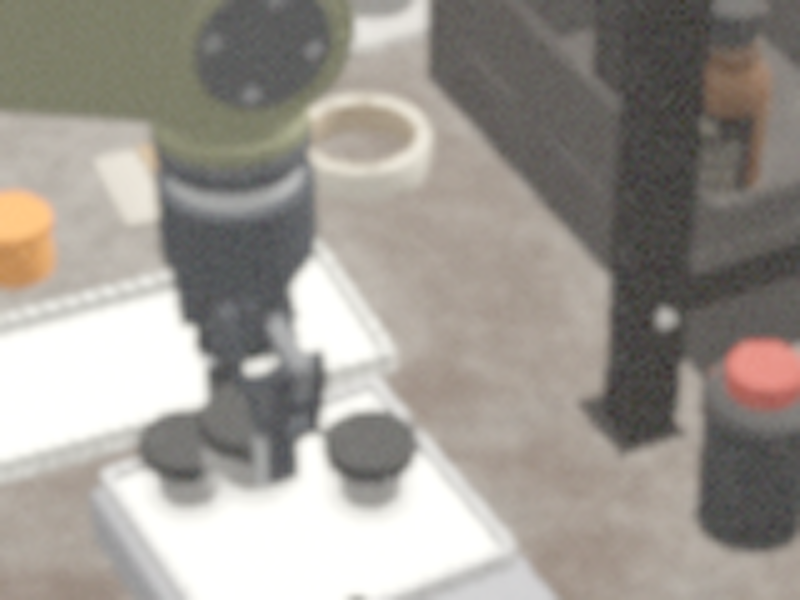

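```bash
python3 -m handwheel '[4.8,1,0.5,0,0,0,0.01, 4.8,3.5,1.8,0,0,0,0.02, 4.8,7,3.7,0,0,0,0.03, 4.8,11,5.8,0,0,0,0.04, 4.8,15,7.9,0,0,0,0.05, 4.8,19,10,0,0,0,0.06, 4.8,22.5,11.8,0,0,0,0.07, 4.8,25,13.1,0,0,0,0.073, 4.8,25.9,13.6,0,0,0,0.073, 4.8,25.9,13.6,0,0,0,0.073]';
python3 -m handwheel '[4.8,0,0,0,0,0,0, 4.8,0,0,0,0,0,0]'; python3 to.py .563 .2732 .025 87.3;python3 view.py scene s8.png 190 130 350 250 0.6
```

```text
clock: 7.02
tcp_pos: [0.5608, 0.2749, 0.1557]
ee_rot: [-2.268, -2.171, 0.005]
contact_force: [-0.5, -0.8, -1.2]
gripper_width: 0.053
clock: 7.18
tcp_pos: [0.5602, 0.2717, 0.1569]
ee_rot: [-2.273, -2.168, 0.005]
contact_force: [1.4, -0.6, -1.6]
gripper_width: 0.0528
shift cm [ 0.18  0.3  13.19] turn [-0.003  0.002 -0.   ] t 7.18 F [ 1.4 -0.6 -1.6] w 0.0528 tcp [0.5602 0.2717 0.1569] j [ 0.37  0.12  1.78 -0.    1.24 -1.16]
5.0
```

View pics/s8.png

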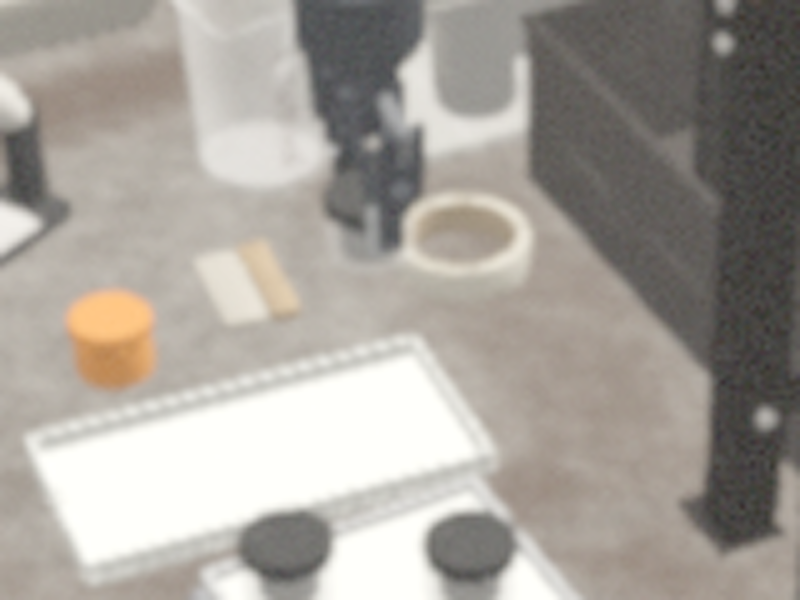

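Jar is held upright above the tray's far end. Lower it.

```bash
python3 -m handwheel '[4.8,0.1,0.2,2,0,0,0, 4.8,0.1,0.2,5,0,0,0, 4.8,0.1,0.2,8,0,0,0, 4.8,0.1,0.2,10,0,0,0, 4.8,0.1,0.2,11.5,0,0,0, 4.8,0.1,0.2,12.5,0,0,0, 4.8,0.1,0.2,13,0,0,0, 4.8,0.1,0.2,13,0,0,0, 4.8,0.1,0.2,13,0,0,0]'; python3 to.py .563 .2732 .018 87.3
python3 -m handwheel '[4.8,0,0,0.1,0,0,0, 4.8,0,0,0.2,0,0,0, 4.8,0,0,0.3,0,0,0, 4.8,0,0,0.4,0,0,0, 4.8,0,0,0.4,0,0,0]'; python3 to.py .563 .2732 .018 87.3;python3 view.py scene s9.png 190 130 350 250 0.6
```

```text
clock: 7.98
tcp_pos: [0.564, 0.2738, 0.0293]
ee_rot: [2.273, 2.168, 0.002]
contact_force: [-0.1, 0.6, -0.2]
gripper_width: 0.0527
shift cm [-0.06 -0.1   1.13] turn [ 0.001 -0.001 -0.   ] t 7.98 F [-0.1  0.6 -0.2] w 0.0527 tcp [0.564  0.2738 0.0293] j [ 0.37  0.27  1.84 -0.    1.02 -1.16]
clock: 8.4
tcp_pos: [0.5634, 0.2741, 0.0243]
ee_rot: [2.273, 2.169, 0.0]
contact_force: [-0.1, 0.4, -1.0]
gripper_width: 0.053
shift cm [-0.09 -0.03  0.63] turn [0. 0. 0.] t 8.4 F [-0.1  0.4 -1. ] w 0.053 tcp [0.5634 0.2741 0.0243] j [ 0.37  0.28  1.84 -0.    1.02 -1.16]
5.0
```

View pics/s9.png

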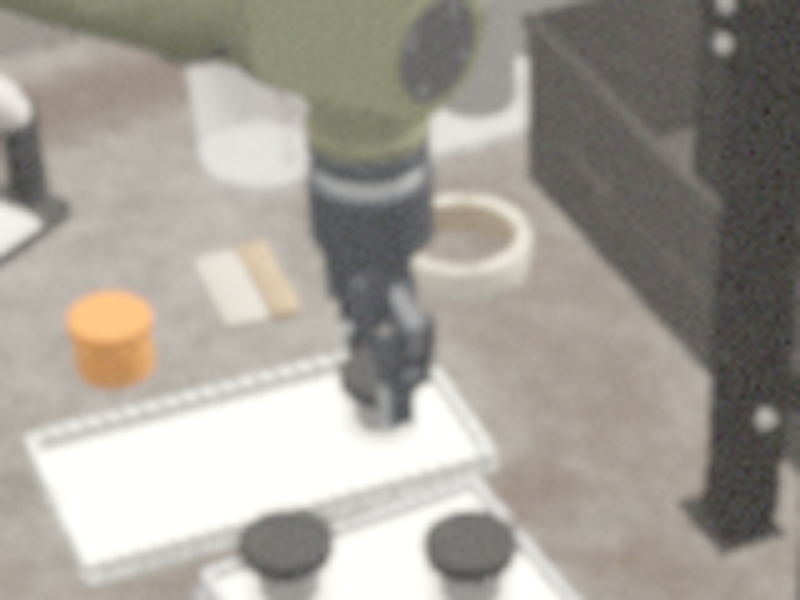

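```bash
python3 -m handwheel '[4.8,0,0,0.1,0,0,0, 4.8,0,0,0.2,0,0,0, 4.8,0,0,0.3,0,0,0, 4.8,0,0,0.4,0,0,0, 4.8,0,0,0.4,0,0,0]'
python3 -m handwheel '[4.8,0,0,0.1,0,0,0, 4.8,0,0,0.2,0,0,0,4.8,0,0,0.2,0,0,0]'
```

```text
clock: 8.87
tcp_pos: [0.5632, 0.2739, 0.0199]
ee_rot: [-2.273, -2.169, 0.001]
contact_force: [0.1, -0.2, -1.7]
gripper_width: 0.053
clock: 9.12
tcp_pos: [0.5636, 0.2741, 0.0189]
ee_rot: [2.273, 2.169, 0.0]
contact_force: [-2.0, -0.3, 1.9]
gripper_width: 0.0529
```

```bash
python3 -m handwheel '[4.8,0,0,0.05,0,0,0,4.8,0,0,0.05,0,0,0]'; python3 -m handwheel '[5.5,0,0,0,0,0,0, 5.8,0,0,0,0,0,0, 6.4,0,0,0,0,0,0, 7.2,0,0,0,0,0,0, 7.2,0,0,0,0,0,0, 7.2,0,0,-2,0,0,0, 7.2,0,0,-5,0,0,0, 7.2,0,0,-9,0,0,0, 7.2,0,0,-13,0,0,0, 7.2,0,0,-13.5,0,0,0]'; python3 view.py scene s10.png 190 130 350 250 0.6;python3 to.py .5208 .0583 .17
```

```text
clock: 9.28
tcp_pos: [0.5636, 0.2741, 0.0188]
ee_rot: [2.273, 2.169, 0.0]
contact_force: [-3.0, -0.6, 5.7]
gripper_width: 0.0531
clock: 10.12
tcp_pos: [0.5677, 0.2758, 0.1623]
ee_rot: [2.269, 2.165, 0.021]
contact_force: [1.1, 0.8, 2.0]
gripper_width: 0.0721
5.0
shift cm [-21.9   -3.6   -1.12] turn [ 0.011 -0.005 -0.071] t 10.17 F [0.5 1.  0.8] w 0.072 tcp [0.5671 0.2755 0.1603] j [ 0.37  0.13  1.77 -0.    1.23 -1.16]
```

View pics/s10.png

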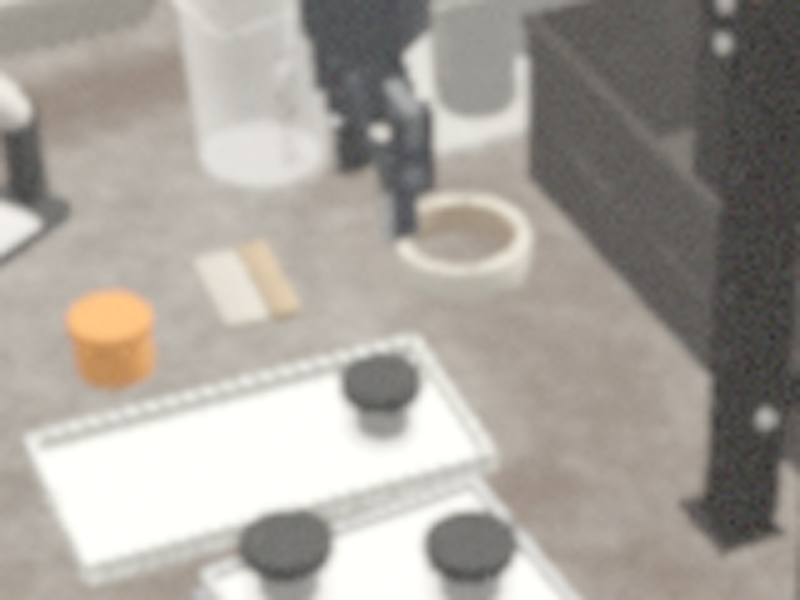

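```bash
python3 -m handwheel '[7.6,-3,-0.4,0,0,0,-0.02, 7.6,-7,-1,0,0,0,-0.05, 7.6,-11,-1.7,0,0,0,-0.071, 7.6,-15,-2.3,0,0,0,-0.071, 7.6,-19,-2.9,0,0,0,-0.071, 7.6,-21.7,-3.3,0,0,0,-0.071, 7.6,-21.7,-3.3,0,0,0,-0.071, 7.6,-21.7,-3.3,0,0,0,-0.071, 7.6,-21.7,-3.3,0,0,0,-0.071, 7.6,-21.7,-3.3,0,0,0,-0.071]'; python3 to.py .5208 .0583 .069
```

```text
clock: 11.0
tcp_pos: [0.5202, 0.0596, 0.1522]
ee_rot: [-2.193, -2.249, 0.001]
contact_force: [0.4, 0.0, -0.6]
gripper_width: 0.076
shift cm [-0.14  0.07  8.32] turn [-0.001 -0.     0.001] t 11.0 F [ 0.4  0.  -0.6] w 0.076 tcp [0.5202 0.0596 0.1522] j [ 0.01 -0.09  2.01  0.    1.23 -1.58]
```

```bash
python3 -m handwheel '[7.6,-0.1,0.1,2,0,0,0, 7.6,-0.1,0.1,4,0,0,0, 7.6,-0.1,0.1,6,0,0,0, 7.6,-0.1,0.1,7.5,0,0,0, 7.6,-0.1,0.1,8.3,0,0,0, 7.6,-0.1,0.1,8.3,0,0,0, 7.6,-0.1,0.1,8.3,0,0,0, 7.6,-0.1,0.1,8.3,0,0,0]';python3 to.py .5208 .0583 .069; python3 view.py scene s11.png 210 180 370 300 0.6
```

```text
clock: 11.67
tcp_pos: [0.5223, 0.0583, 0.071]
ee_rot: [2.193, 2.248, 0.002]
contact_force: [-0.1, -0.4, -0.2]
gripper_width: 0.0758
shift cm [ 0.01 -0.15  0.2 ] turn [0.002 0.    0.001] t 11.67 F [-0.1 -0.4 -0.2] w 0.0758 tcp [0.5223 0.0583 0.071 ] j [ 0.01  0.01  2.06  0.    1.07 -1.59]
5.0
```

View pics/s11.png

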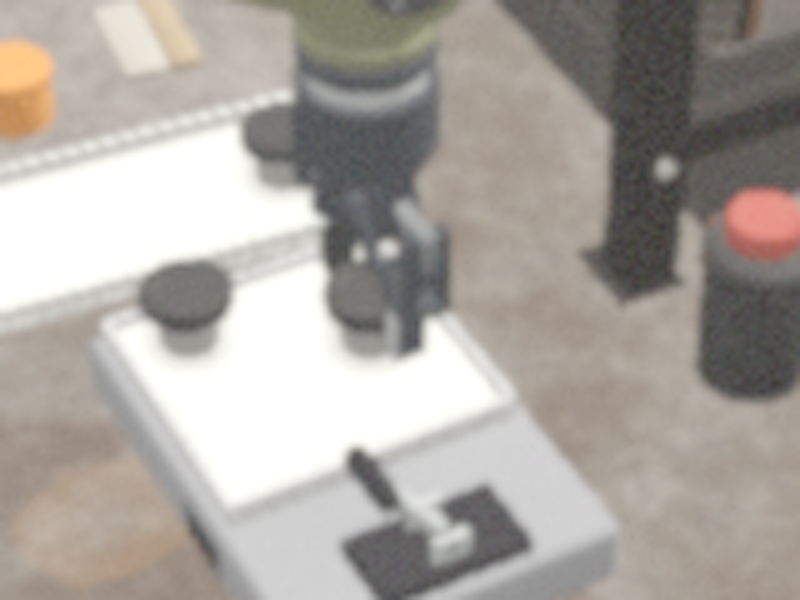

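```bash
python3 -m handwheel '[7.6,0,-0.1,0.2,0,0,0, 6.4,0,-0.1,0.2,0,0,0, 5.8,0,-0.1,0.2,0,0,0, 5.2,0,-0.1,0.2,0,0,0, 4.8,0,-0.1,0.2,0,0,0, 4.8,0,-0.1,0.2,0,0,0, 4.8,0,-0.1,0.2,0,0,0, 4.8,0,-0.1,0.2,0,0,0]' 25
python3 -m handwheel '[4.8,0,0,-0.3,0,0,0, 4.8,0,0,-1,0,0,0, 4.8,0,0,-3,0,0,0, 4.8,0,0,-6,0,0,0, 4.8,0,0,-8.5,0,0,0, 4.8,0,0,-8.5,0,0,0, 4.8,0,0,-8.5,0,0,0]';python3 to.py .483 .277 .155 87.3
```

```text
clock: 12.38
tcp_pos: [0.5207, 0.0578, 0.0685]
ee_rot: [2.194, 2.248, 0.001]
contact_force: [-1.6, 1.1, 5.0]
gripper_width: 0.0533
clock: 12.97
tcp_pos: [0.5213, 0.0577, 0.1547]
ee_rot: [2.193, 2.246, 0.004]
contact_force: [0.5, 0.3, -2.1]
gripper_width: 0.053
shift cm [22.01 -3.3  -0.05] turn [0.004 0.    0.071] t 12.97 F [ 0.5  0.3 -2.1] w 0.053 tcp [0.5213 0.0577 0.1547] j [ 0.01 -0.1   2.01 -0.    1.23 -1.59]
```

```bash
python3 -m handwheel '[4.8,1,-0.2,0,0,0,0.01, 4.8,3.5,-0.5,0,0,0,0.02, 4.8,7,-1,0,0,0,0.03, 4.8,11,-1.6,0,0,0,0.04, 4.8,15,-2.2,0,0,0,0.05, 4.8,19,-2.8,0,0,0,0.06, 4.8,21,-3.2,0,0,0,0.071, 4.8,22,-3.3,0,0,0,0.071, 4.8,22,-3.3,0,0,0,0.071, 4.8,22,-3.3,0,0,0,0.071]'; python3 -m handwheel '[4.8,0,0,0,0,0,0, 4.8,0,0,0,0,0,0]'; python3 to.py .483 .277 .024 87.3
```

```text
clock: 13.8
tcp_pos: [0.4814, 0.2762, 0.1513]
ee_rot: [-2.272, -2.17, 0.004]
contact_force: [-0.7, 0.0, -0.9]
gripper_width: 0.053
clock: 13.97
tcp_pos: [0.4822, 0.2755, 0.1524]
ee_rot: [2.275, 2.167, -0.001]
contact_force: [1.0, -0.7, -1.5]
gripper_width: 0.0529
shift cm [ 0.17  0.08 12.84] turn [-0.001  0.001 -0.002] t 13.97 F [ 1.  -0.7 -1.5] w 0.0529 tcp [0.4822 0.2755 0.1524] j [ 0.42 -0.02  1.94 -0.    1.23 -1.1 ]
```

```bash
python3 -m handwheel '[4.8,0.1,0,2,0,0,0, 4.8,0.1,0,5,0,0,0, 4.8,0.1,0,8,0,0,0, 4.8,0.1,0,10,0,0,0, 4.8,0.1,0,11.5,0,0,0, 4.8,0.1,0,12.3,0,0,0, 4.8,0.1,0,12.5,0,0,0, 4.8,0.1,0,12.7,0,0,0, 4.8,0.1,0,12.7,0,0,0, 4.8,0.1,0,12.7,0,0,0]'; python3 to.py .483 .277 .018 87.3
python3 -m handwheel '[4.8,0,0,0.1,0,0,0, 4.8,0,0,0.2,0,0,0, 4.8,0,0,0.3,0,0,0, 4.8,0,0,0.4,0,0,0, 4.8,0,0,0.4,0,0,0, 4.8,0,0,0.4,0,0,0]'
```

```text
clock: 14.8
tcp_pos: [0.4831, 0.2782, 0.0272]
ee_rot: [2.273, 2.168, 0.004]
contact_force: [-0.1, -0.1, -0.7]
gripper_width: 0.053
shift cm [-0.12 -0.01  0.92] turn [ 0.002 -0.001  0.   ] t 14.8 F [-0.1 -0.1 -0.7] w 0.053 tcp [0.4831 0.2782 0.0272] j [ 0.43  0.14  2.01 -0.    0.99 -1.1 ]
clock: 15.3
tcp_pos: [0.4819, 0.2779, 0.0217]
ee_rot: [-2.273, -2.169, 0.001]
contact_force: [1.0, 1.3, -1.4]
gripper_width: 0.0529
```

```bash
python3 -m handwheel '[4.8,0,0,0.1,0,0,0, 4.8,0,0,0.2,0,0,0, 4.8,0,0,0.3,0,0,0, 4.8,0,0,0.3,0,0,0]'
```

```text
clock: 15.63
tcp_pos: [0.4818, 0.2778, 0.0185]
ee_rot: [-2.273, -2.169, 0.001]
contact_force: [-0.3, 0.1, -0.3]
gripper_width: 0.0528
```

```bash
python3 -m handwheel '[4.8,0,0,0.08,0,0,0, 4.8,0,0,0.08,0,0,0, 4.8,0,0,0.08,0,0,0]'; python3 -m handwheel '[5.5,0,0,0,0,0,0, 5.8,0,0,0,0,0,0, 6.4,0,0,0,0,0,0, 7.2,0,0,0,0,0,0, 7.2,0,0,0,0,0,0, 7.2,0,0,-2,0,0,0, 7.2,0,0,-5,0,0,0, 7.2,0,0,-9,0,0,0, 7.2,0,0,-13,0,0,0, 7.2,0,0,-13.5,0,0,0]'; python3 view.py scene s12.png 190 130 350 250 0.6;python3 to.py .4322 .1045 .152
```

```text
clock: 15.88
tcp_pos: [0.482, 0.2779, 0.018]
ee_rot: [-2.273, -2.169, 0.0]
contact_force: [0.4, -0.9, -1.2]
gripper_width: 0.0532
clock: 16.72
tcp_pos: [0.4863, 0.2799, 0.1621]
ee_rot: [2.269, 2.166, 0.021]
contact_force: [1.0, 0.8, 1.3]
gripper_width: 0.0721
5.0
shift cm [-17.74  -4.53   0.67] turn [ 0.011 -0.005 -0.071] t 16.77 F [ 0.8 -0.4  0.4] w 0.072 tcp [0.4856 0.2796 0.1602] j [ 0.43 -0.03  1.93  0.    1.23 -1.1 ]
```

View pics/s12.png

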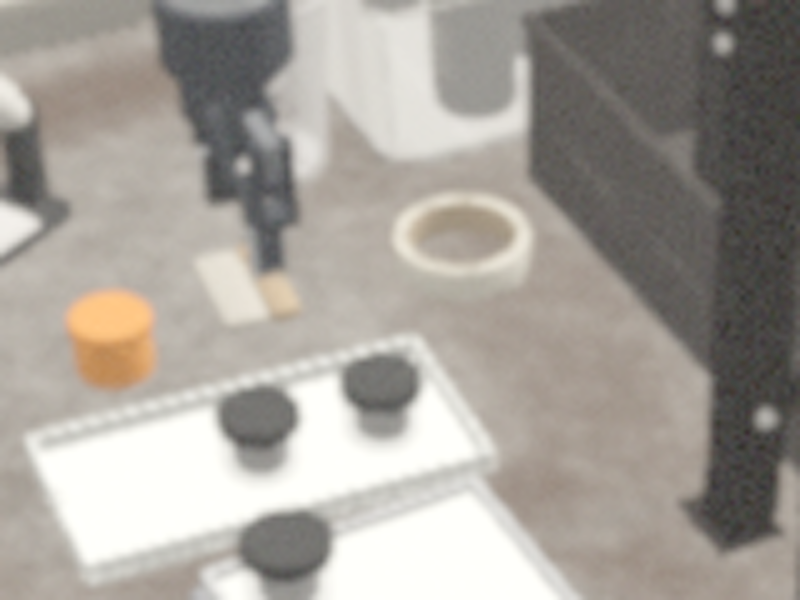

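```bash
python3 -m handwheel '[7.6,-3,-0.7,0,0,0,-0.02, 7.6,-7,-1.6,0,0,0,-0.05, 7.6,-11,-2.6,0,0,0,-0.071, 7.6,-15,-3.5,0,0,0,-0.071, 7.6,-17.6,-4.2,0,0,0,-0.071, 7.6,-17.6,-4.2,0,0,0,-0.071, 7.6,-17.6,-4.2,0,0,0,-0.071, 7.6,-17.6,-4.2,0,0,0,-0.071, 7.6,-17.6,-4.2,0,0,0,-0.071]'; python3 to.py .4322 .1045 .069
```

```text
clock: 17.52
tcp_pos: [0.4319, 0.1048, 0.1526]
ee_rot: [-2.193, -2.249, 0.001]
contact_force: [0.6, 0.3, -0.6]
gripper_width: 0.0758
shift cm [-0.03  0.04  8.36] turn [-0.001 -0.     0.001] t 17.52 F [ 0.6  0.3 -0.6] w 0.0758 tcp [0.4319 0.1048 0.1526] j [ 0.12 -0.29  2.17  0.    1.26 -1.48]
```

```bash
python3 -m handwheel '[7.6,0,0,2,0,0,0, 7.6,0,0,4,0,0,0, 7.6,0,0,6,0,0,0, 7.6,0,0,7.5,0,0,0, 7.6,0,0,8.4,0,0,0, 7.6,0,0,8.4,0,0,0, 7.6,0,0,8.4,0,0,0, 7.6,0,0,8.4,0,0,0]';python3 to.py .4322 .1045 .069; python3 view.py scene s13.png 210 180 370 300 0.6
```

```text
clock: 18.18
tcp_pos: [0.4328, 0.1045, 0.0701]
ee_rot: [2.193, 2.248, 0.002]
contact_force: [0.2, -0.9, -0.2]
gripper_width: 0.0759
shift cm [-0.   -0.06  0.11] turn [ 0.002 -0.     0.   ] t 18.18 F [ 0.2 -0.9 -0.2] w 0.0759 tcp [0.4328 0.1045 0.0701] j [ 0.12 -0.18  2.24  0.    1.09 -1.48]
5.0
```

View pics/s13.png

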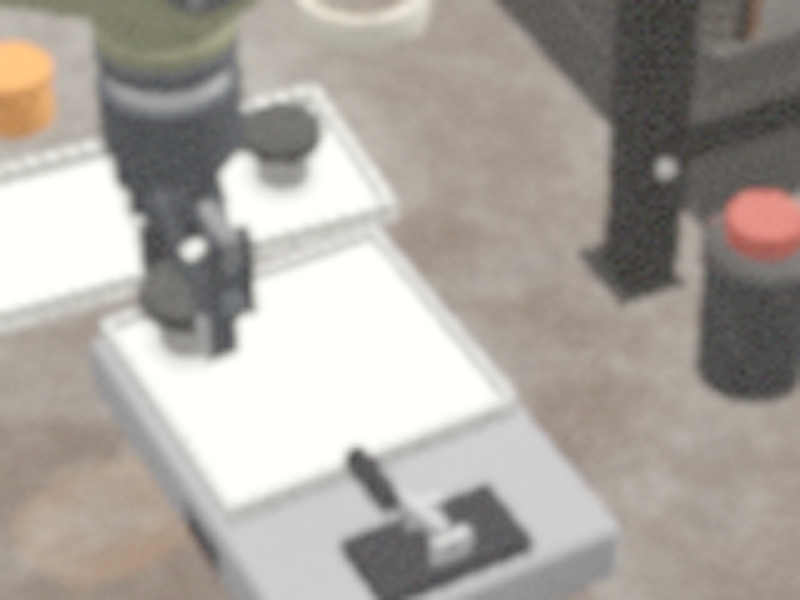

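```bash
python3 -m handwheel '[7.6,0,0,0.1,0,0,0, 6.4,0,0,0.1,0,0,0, 5.8,0,0,0.1,0,0,0, 5.2,0,0,0.1,0,0,0, 4.8,0,0,0.1,0,0,0, 4.8,0,0,0.1,0,0,0, 4.8,0,0,0.1,0,0,0, 4.8,0,0,0.1,0,0,0]' 25
python3 -m handwheel '[4.8,0,0,-0.3,0,0,0, 4.8,0,0,-1,0,0,0, 4.8,0,0,-3,0,0,0, 4.8,0,0,-6,0,0,0, 4.8,0,0,-8.5,0,0,0, 4.8,0,0,-8.5,0,0,0, 4.8,0,0,-8.5,0,0,0]';python3 to.py .403 .2808 .155 87.3
```

```text
clock: 18.9
tcp_pos: [0.4323, 0.1042, 0.0687]
ee_rot: [2.194, 2.248, 0.001]
contact_force: [-1.4, 0.6, 6.0]
gripper_width: 0.0531
clock: 19.48
tcp_pos: [0.4328, 0.1041, 0.1547]
ee_rot: [2.193, 2.247, 0.004]
contact_force: [0.8, 0.0, -1.8]
gripper_width: 0.0534
shift cm [17.73 -2.55 -0.03] turn [ 0.004 -0.     0.071] t 19.48 F [ 0.8  0.  -1.8] w 0.0534 tcp [0.4328 0.1041 0.1547] j [ 0.12 -0.29  2.17 -0.    1.26 -1.48]
```

```bash
python3 -m handwheel '[4.8,1,-0.2,0,0,0,0.01, 4.8,3.5,-0.5,0,0,0,0.02, 4.8,7,-1,0,0,0,0.03, 4.8,11,-1.6,0,0,0,0.04, 4.8,14.5,-2.1,0,0,0,0.05, 4.8,16.8,-2.4,0,0,0,0.06, 4.8,17.7,-2.5,0,0,0,0.071, 4.8,17.7,-2.5,0,0,0,0.071, 4.8,17.7,-2.5,0,0,0,0.071, 4.8,17.7,-2.5,0,0,0,0.071]'; python3 to.py .403 .2808 .024 87.3
python3 -m handwheel '[4.8,0.1,0,2,0,0,0, 4.8,0.1,0,5,0,0,0, 4.8,0.1,0,8,0,0,0, 4.8,0.1,0,10,0,0,0, 4.8,0.1,0,11.5,0,0,0, 4.8,0.1,0,12.3,0,0,0, 4.8,0.1,0,12.5,0,0,0, 4.8,0.1,0,12.7,0,0,0, 4.8,0.1,0,12.7,0,0,0, 4.8,0.1,0,12.7,0,0,0]'; python3 to.py .403 .2808 .018 87.3
```

```text
clock: 20.32
tcp_pos: [0.402, 0.2794, 0.1517]
ee_rot: [-2.273, -2.168, 0.004]
contact_force: [0.2, -0.3, -1.1]
gripper_width: 0.0527
shift cm [ 0.16  0.12 12.77] turn [-0.002  0.002  0.   ] t 20.32 F [ 0.2 -0.3 -1.1] w 0.0527 tcp [0.402  0.2794 0.1517] j [ 0.5  -0.17  2.08 -0.    1.24 -1.03]
clock: 21.15
tcp_pos: [0.4036, 0.2817, 0.0273]
ee_rot: [2.273, 2.168, 0.003]
contact_force: [0.4, 0.9, -1.8]
gripper_width: 0.0532
shift cm [-0.1  -0.06  0.93] turn [ 0.002 -0.001  0.   ] t 21.15 F [ 0.4  0.9 -1.8] w 0.0532 tcp [0.4036 0.2817 0.0273] j [ 0.5   0.    2.15 -0.    0.99 -1.02]
```

```bash
python3 -m handwheel '[4.8,0,0,0.1,0,0,0, 4.8,0,0,0.2,0,0,0, 4.8,0,0,0.3,0,0,0, 4.8,0,0,0.4,0,0,0, 4.8,0,0,0.5,0,0,0, 4.8,0,0,0.6,0,0,0, 4.8,0,0,0.7,0,0,0, 4.8,0,0,0.7,0,0,0]'; python3 -m handwheel '[4.8,0,0,0.08,0,0,0, 4.8,0,0,0.08,0,0,0, 4.8,0,0,0.08,0,0,0]'
```

```text
clock: 21.82
tcp_pos: [0.4024, 0.2813, 0.0187]
ee_rot: [-2.273, -2.169, 0.001]
contact_force: [0.2, -0.8, -1.2]
gripper_width: 0.0529
clock: 22.07
tcp_pos: [0.4026, 0.2814, 0.0182]
ee_rot: [-2.273, -2.169, 0.0]
contact_force: [-0.6, -0.1, -1.1]
gripper_width: 0.0531
```

```bash
python3 -m handwheel '[5.5,0,0,0,0,0,0, 5.8,0,0,0,0,0,0, 6.4,0,0,0,0,0,0, 7.2,0,0,0,0,0,0, 7.2,0,0,0,0,0,0, 7.2,0,0,-2,0,0,0, 7.2,0,0,-5,0,0,0, 7.2,0,0,-9,0,0,0, 7.2,0,0,-13,0,0,0, 7.2,0,0,-15,0,0,0]'; python3 view.py scene s14.png 190 190 430 370 0.6;python3 view.py top t14.png 170 190 490 350 0.6;python3 to.py .4482 -.3125 .17 90
```

```text
clock: 22.9
tcp_pos: [0.4046, 0.2825, 0.1738]
ee_rot: [2.271, 2.168, 0.011]
contact_force: [1.0, 1.2, 0.6]
gripper_width: 0.0718
3.3333333333333335
2.5
shift cm [-59.29   7.04   0.15] turn [ 0.009 -0.005 -0.047] t 23.0 F [ 0.7 -0.1 -0. ] w 0.0719 tcp [0.4055 0.283  0.1742] j [ 0.5  -0.19  2.06 -0.    1.27 -1.02]
```

View pics/s14.png

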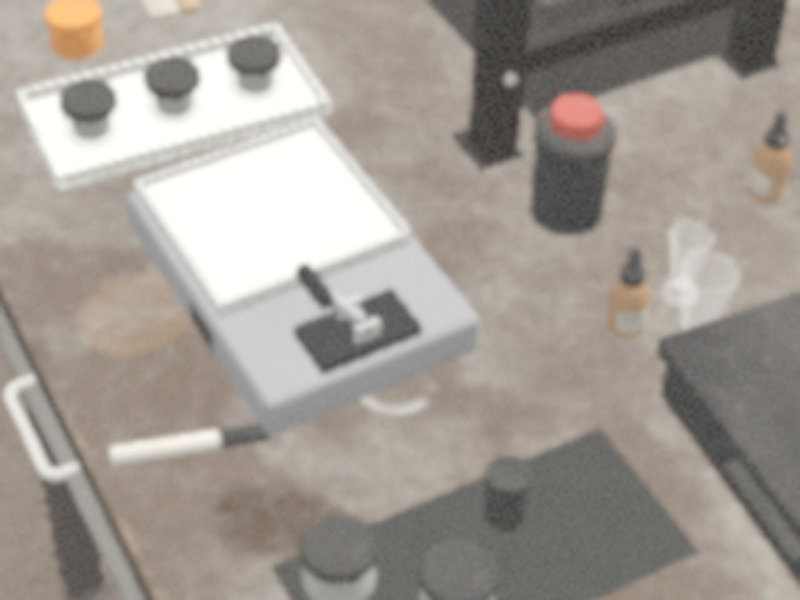

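View pics/t14.png

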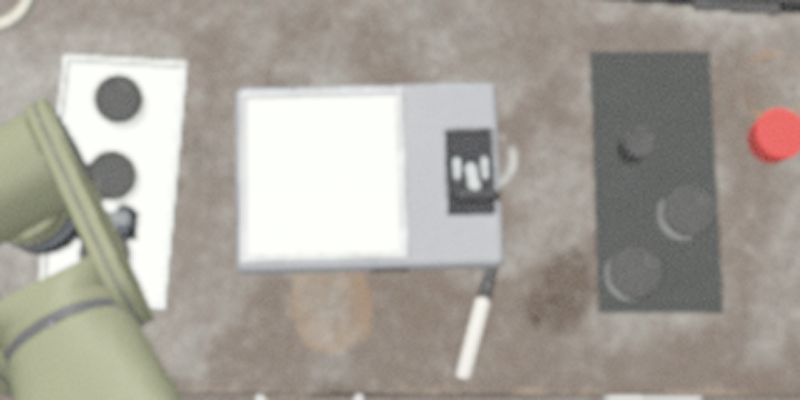

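Run:
```python
from h import *
im=cv2.imread('pics/raw_t14.png');hs=cv2.cvtColor(im,cv2.COLOR_BGR2HSV)
m=((hs[...,2]>225)&(hs[...,1]<15)).astype(np.uint8)
c,_=cv2.findContours(m[205:310,258:345].copy(),cv2.RETR_EXTERNAL,cv2.CHAIN_APPROX_NONE)
k=max(c,key=cv2.contourArea);r=cv2.minAreaRect(k);b=cv2.boxPoints(r)+[258,205];print(r)
P=np.array([ray('top',*p,.057) for p in b]);print(P.round(4),P.mean(0).round(4))
T=lambda x,y:(170+x/2.5,190+y/2.5)
print([ray('top',*T(*p),.045).round(4) for p in((686,211),(634,272))])
```

```text
((40.42034149169922, 55.233642578125), (63.7859001159668, 64.0784912109375), 88.60282135009766)
[[ 0.5611  0.1457  0.057 ]
 [ 0.5659 -0.0193  0.057 ]
 [ 0.4012 -0.023   0.057 ]
 [ 0.3966  0.1378  0.057 ]] [0.4812 0.0603 0.057 ]
[array([ 0.4472, -0.3119,  0.045 ]), array([ 0.3848, -0.2565,  0.045 ])]
```

```bash
python3 -m handwheel '[7.6,-4,0.5,0,0,0,-0.03, 7.6,-8,1,0,0,0,-0.071, 7.6,-12,1.5,0,0,0,-0.071, 7.6,-16,2,0,0,0,-0.071, 7.6,-20,2.5,0,0,0,-0.071, 7.6,-24,3,0,0,0,-0.071, 7.6,-28,3.5,0,0,0,-0.071, 7.6,-32,4,0,0,0,-0.071, 7.6,-36,4.5,0,0,0,-0.071, 7.6,-40,5,0,0,0,-0.071]';python3 to.py .448 -.3128 .17
```

```text
clock: 23.83
tcp_pos: [0.4328, -0.1222, 0.1669]
ee_rot: [-2.194, -2.247, 0.001]
contact_force: [0.8, 1.3, 0.1]
gripper_width: 0.0761
shift cm [-19.09   1.06  -0.33] turn [-0.001 -0.001 -0.001] t 23.83 F [0.8 1.3 0.1] w 0.0761 tcp [ 0.4328 -0.1222  0.1669] j [-0.39 -0.29  2.15  0.    1.28 -1.99]
```

```bash
python3 -m handwheel '[7.6,-4,0.2,0,0,0,0, 7.6,-8,0.5,0,0,0,0, 7.6,-12,0.7,0,0,0,0, 7.6,-16,0.9,0,0,0,0, 7.6,-19,1.1,0,0,0,0, 7.6,-19,1.1,0,0,0,0, 7.6,-19,1.1,0,0,0,0, 7.6,-19,1.1,0,0,0,0]';python3 to.py .448 -.3128 .017; python3 view.py scene s15.png 260 270 420 390 0.6
```

```text
clock: 24.5
tcp_pos: [0.4488, -0.3094, 0.1667]
ee_rot: [-2.193, -2.246, -0.0]
contact_force: [0.9, 0.3, -0.8]
gripper_width: 0.0761
shift cm [-0.37 -0.05 14.97] turn [-0.002 -0.002 -0.001] t 24.5 F [ 0.9  0.3 -0.8] w 0.0761 tcp [ 0.4488 -0.3094  0.1667] j [-0.7  -0.06  1.95  0.    1.25 -2.3 ]
5.0
```

View pics/s15.png

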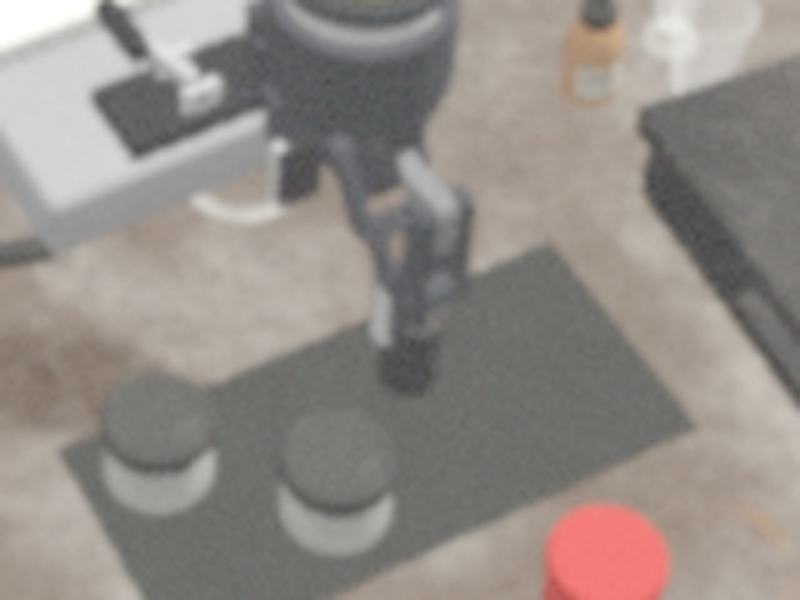

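```bash
python3 -m handwheel '[7.6,-0.2,-0.1,3,0,0,0, 7.6,-0.2,-0.1,6,0,0,0, 7.6,-0.2,-0.1,8.5,0,0,0, 7.6,-0.2,-0.1,9,0,0,0, 7.6,-0.2,-0.1,9,0,0,0]';python3 to.py .448 -.3128 .017; python3 view.py scene s16.png 260 270 420 390 0.6
```

```text
clock: 24.97
tcp_pos: [0.4471, -0.3098, 0.0759]
ee_rot: [-2.189, -2.246, 0.0]
contact_force: [-0.2, 1.0, -0.1]
gripper_width: 0.0758
shift cm [-0.33  0.1   5.88] turn [-0.004 -0.004  0.001] t 24.97 F [-0.2  1.  -0.1] w 0.0758 tcp [ 0.4471 -0.3098  0.0759] j [-0.7   0.05  2.01  0.    1.09 -2.3 ]
5.0
```

View pics/s16.png

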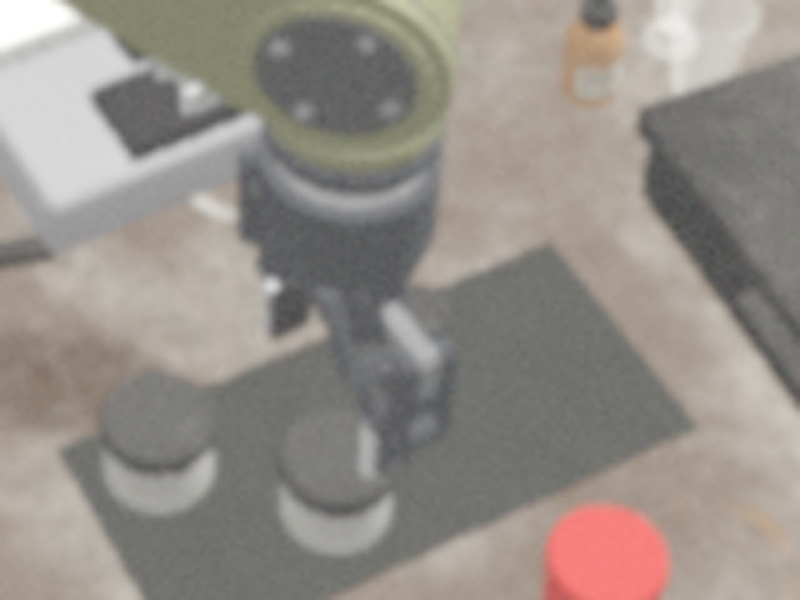

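```bash
python3 - <<'E'
from h import *
for q in ([.448,-.3128,.045],[.4471,-.3098-.038,.083],[.4471,-.3098-.052,.083]): print((proj('scene',q)-[260,270])*5)
E
python3 -m handwheel '[7.6,-0.2,0.1,2,0,0,0, 7.6,-0.2,0.1,3.5,0,0,0, 7.6,-0.2,0.1,4.5,0,0,0, 7.6,-0.2,0.1,4.5,0,0,0,7.6,-0.2,0.1,4.5,0,0,0]';python3 to.py .448 -.3128 .017; python3 view.py scene s17.png 260 270 420 390 0.6
```

```text
[330.78900273 453.50283629]
[372.04437381 462.57608213]
[388.34940127 486.76731122]
clock: 25.43
tcp_pos: [0.4501, -0.3144, 0.0343]
ee_rot: [2.193, 2.248, 0.0]
contact_force: [0.2, -0.3, 1.1]
gripper_width: 0.0758
shift cm [ 0.16 -0.21  1.72] turn [0.001 0.001 0.   ] t 25.43 F [ 0.2 -0.3  1.1] w 0.0758 tcp [ 0.4501 -0.3144  0.0343] j [-0.71  0.11  2.02 -0.    1.01 -2.3 ]
5.0
```

View pics/s17.png

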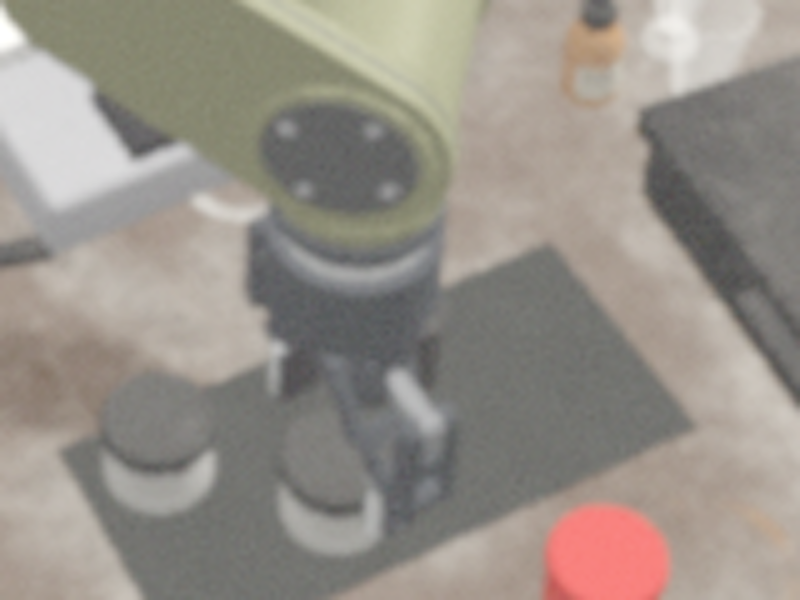

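```bash
python3 -m handwheel '[7.6,0.1,-0.2,0.8,0,0,0, 7.6,0.1,-0.2,1.5,0,0,0, 7.6,0.1,-0.2,1.7,0,0,0, 6.4,0.1,-0.2,1.7,0,0,0, 5.8,0.1,-0.2,1.7,0,0,0, 5.2,0.1,-0.2,1.7,0,0,0, 4.8,0.1,-0.2,1.7,0,0,0, 4.8,0.1,-0.2,1.7,0,0,0, 4.8,0.1,-0.2,1.7,0,0,0, 4.8,0.1,-0.2,1.7,0,0,0]' 25
python3 -m handwheel '[4.8,0,0,-0.3,0,0,0, 4.8,0,0,-1,0,0,0, 4.8,0,0,-3,0,0,0, 4.8,0,0,-5,0,0,0, 4.8,0,0,-5,0,0,0]';python3 to.py .52 .06 .17;  python3 view.py scene s18.png 260 270 420 390 0.6
```

```text
clock: 26.32
tcp_pos: [0.4477, -0.3134, 0.0164]
ee_rot: [2.194, 2.248, 0.0]
contact_force: [-0.7, 0.2, -0.1]
gripper_width: 0.053
clock: 26.73
tcp_pos: [0.45, -0.3152, 0.0709]
ee_rot: [2.189, 2.243, 0.001]
contact_force: [1.0, -1.0, 0.1]
gripper_width: 0.0534
shift cm [ 37.29   7.97 -10.06] turn [ 0.006  0.005 -0.   ] t 26.73 F [ 1.  -1.   0.1] w 0.0534 tcp [ 0.45   -0.3152  0.0709] j [-0.71  0.06  2.01 -0.    1.07 -2.3 ]
5.0
```

View pics/s18.png

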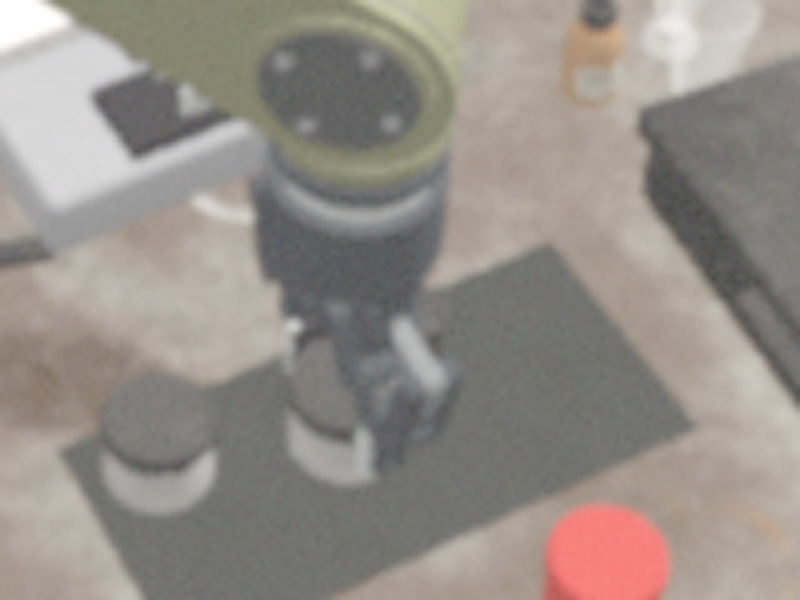

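```bash
python3 -m handwheel '[4.8,0,0,-2,0,0,0, 4.8,0,0,-5,0,0,0, 4.8,0,0,-8,0,0,0, 4.8,0.5,0,-10,0,0,0, 4.8,3,0.6,-10.8,0,0,0, 4.8,6.5,1.3,-10.8,0,0,0, 4.8,10,2.1,-10.8,0,0,0, 4.8,13.5,3,-10.8,0,0,0, 4.8,17,3.8,-10.8,0,0,0, 4.8,20,4.5,-10.8,0,0,0]'; python3 to.py .52 .06 .17
```

```text
clock: 27.62
tcp_pos: [0.487, -0.1099, 0.1727]
ee_rot: [-2.193, -2.247, 0.001]
contact_force: [0.4, 0.0, -1.6]
gripper_width: 0.0531
shift cm [16.9   3.71  0.28] turn [-0.002 -0.001  0.   ] t 27.62 F [ 0.4  0.  -1.6] w 0.0531 tcp [ 0.487  -0.1099  0.1727] j [-0.33 -0.17  2.04  0.    1.27 -1.93]
```

```bash
python3 -m handwheel '[4.8,3,0.7,0,0,0,0, 4.8,6.5,1.4,0,0,0,0, 4.8,10,2.2,0,0,0,0, 4.8,13.5,3,0,0,0,0, 4.8,16,3.5,0,0,0,0, 4.8,17,3.7,0,0,0,0, 4.8,17,3.7,0,0,0,0, 4.8,17,3.7,0,0,0,0, 4.8,17,3.7,0,0,0,0]'; python3 to.py .52 .06 .076;python3 view.py scene s19.png 210 180 370 300 0.6
```

```text
clock: 28.37
tcp_pos: [0.5201, 0.0576, 0.1735]
ee_rot: [-2.195, -2.247, 0.002]
contact_force: [-1.5, 0.1, -1.2]
gripper_width: 0.0532
shift cm [0.25 0.   9.75] turn [-0.001  0.001 -0.001] t 28.37 F [-1.5  0.1 -1.2] w 0.0532 tcp [0.5201 0.0576 0.1735] j [ 0.01 -0.11  1.99 -0.    1.27 -1.59]
5.0
```

View pics/s19.png

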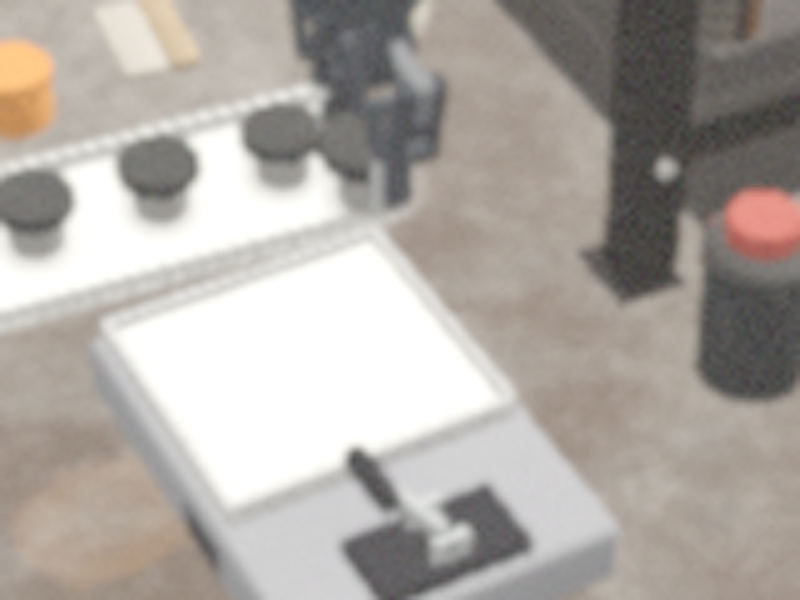

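```bash
python3 -m handwheel '[4.8,0.2,0,2,0,0,0, 4.8,0.2,0,4.5,0,0,0, 4.8,0.2,0,7,0,0,0, 4.8,0.2,0,8.5,0,0,0, 4.8,0.2,0,9.2,0,0,0, 4.8,0.2,0,9.5,0,0,0, 4.8,0.2,0,9.5,0,0,0, 4.8,0.2,0,9.5,0,0,0]'; python3 to.py .52 .06 .069; python3 -m handwheel '[4.8,0,0,0.1,0,0,0, 4.8,0,0,0.2,0,0,0, 4.8,0,0,0.3,0,0,0, 4.8,0,0,0.4,0,0,0, 4.8,0,0,0.5,0,0,0, 4.8,0,0,0.6,0,0,0, 4.8,0,0,0.6,0,0,0, 4.8,0,0,0.6,0,0,0]';  python3 to.py .52 .06 .069
```

```text
clock: 29.08
tcp_pos: [0.5215, 0.0602, 0.0805]
ee_rot: [2.194, 2.246, 0.002]
contact_force: [-0.6, 1.1, -1.0]
gripper_width: 0.0528
shift cm [-0.02 -0.15  1.15] turn [ 0.002  0.    -0.001] t 29.08 F [-0.6  1.1 -1. ] w 0.0528 tcp [0.5215 0.0602 0.0805] j [ 0.01 -0.01  2.06 -0.    1.09 -1.58]
clock: 29.75
tcp_pos: [0.5204, 0.0607, 0.0731]
ee_rot: [-2.194, -2.248, 0.0]
contact_force: [0.6, -0.4, -1.8]
gripper_width: 0.053
shift cm [-0.07 -0.04  0.41] turn [-0.  0. -0.] t 29.75 F [ 0.6 -0.4 -1.8] w 0.053 tcp [0.5204 0.0607 0.0731] j [ 0.01  0.    2.06 -0.    1.08 -1.58]
```

```bash
python3 -m handwheel '[4.8,0,0,0.1,0,0,0, 4.8,0,0,0.2,0,0,0, 4.8,0,0,0.3,0,0,0, 4.8,0,0,0.4,0,0,0, 4.8,0,0,0.4,0,0,0]';  python3 to.py .52 .06 .069; python3 -m handwheel '[4.8,0,0,0.07,0,0,0, 4.8,0,0,0.07,0,0,0]'
```

```text
clock: 30.17
tcp_pos: [0.5203, 0.0607, 0.0689]
ee_rot: [-2.194, -2.248, 0.001]
contact_force: [0.2, -0.5, -0.7]
gripper_width: 0.0529
shift cm [-0.07 -0.03 -0.01] turn [-0.001 -0.    -0.   ] t 30.17 F [ 0.2 -0.5 -0.7] w 0.0529 tcp [0.5203 0.0607 0.0689] j [ 0.01  0.01  2.06 -0.    1.07 -1.58]
clock: 30.33
tcp_pos: [0.5206, 0.0606, 0.0685]
ee_rot: [2.194, 2.248, 0.0]
contact_force: [0.2, -0.4, -2.1]
gripper_width: 0.053
```

```bash
python3 -m handwheel '[5.5,0,0,0,0,0,0, 5.8,0,0,0,0,0,0, 6.4,0,0,0,0,0,0, 7.2,0,0,0,0,0,0, 7.2,0,0,0,0,0,0, 7.2,0,0,-2,0,0,0, 7.2,0,0,-5,0,0,0, 7.2,0,0,-8,0,0,0, 7.2,0,0,-9,0,0,0, 7.2,0,0,-9,0,0,0]'; python3 view.py scene s20.png 210 180 450 360 0.6;python3 to.py .3855 -.2575 .16
```

```text
clock: 31.17
tcp_pos: [0.5229, 0.0607, 0.1625]
ee_rot: [2.191, 2.244, 0.008]
contact_force: [0.2, -0.1, -0.0]
gripper_width: 0.0721
3.3333333333333335
shift cm [-31.48 -14.36  -0.06] turn [ 0.003 -0.    -0.   ] t 31.22 F [ 0.  -0.  -0.4] w 0.0717 tcp [0.5215 0.0607 0.1599] j [ 0.01 -0.1   2.    0.    1.24 -1.58]
```

View pics/s20.png

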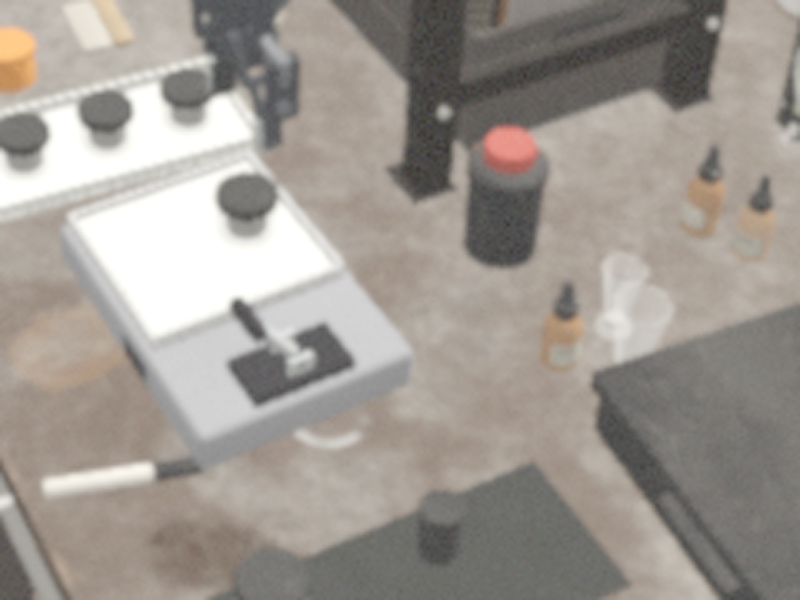

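```bash
python3 -m handwheel '[7.6,-3.5,-1.6,0,0,0,0, 7.6,-7,-3.2,0,0,0,0, 7.6,-10.5,-4.8,0,0,0,0, 7.6,-14,-6.4,0,0,0,0, 7.6,-17.5,-8,0,0,0,0, 7.6,-21,-9.6,0,0,0,0, 7.6,-24.5,-11.2,0,0,0,0, 7.6,-28,-12.8,0,0,0,0, 7.6,-31.4,-14.3,0,0,0,0, 7.6,-31.4,-14.3,0,0,0,0]'; python3 -m handwheel '[7.6,0,0,0,0,0,0,7.6,0,0,0,0,0,0]'; python3 to.py .3855 -.2575 .017;python3 view.py top t20.png 380 200 500 320 0.6
```

```text
clock: 32.05
tcp_pos: [0.3819, -0.2605, 0.1562]
ee_rot: [-2.2, -2.239, 0.004]
contact_force: [0.4, 0.4, -0.3]
gripper_width: 0.0757
clock: 32.22
tcp_pos: [0.3843, -0.2559, 0.1565]
ee_rot: [-2.193, -2.245, -0.0]
contact_force: [-0.4, 0.3, 0.7]
gripper_width: 0.0761
shift cm [-0.21  0.15 13.95] turn [-0.002 -0.003 -0.001] t 32.22 F [-0.4  0.3  0.7] w 0.0761 tcp [ 0.3843 -0.2559  0.1565] j [-0.7  -0.25  2.13  0.    1.26 -2.3 ]
5.0
```

View pics/t20.png

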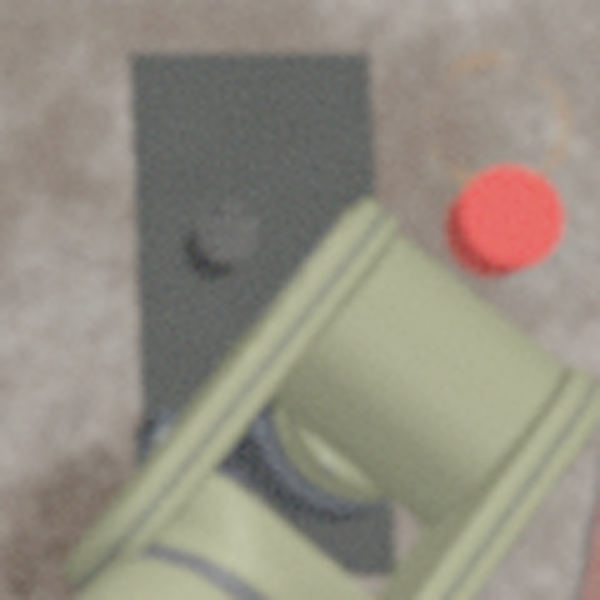

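```bash
python3 -m handwheel '[7.6,-0.1,0.1,3,0,0,0, 7.6,-0.1,0.1,6,0,0,0, 7.6,-0.1,0.1,8.2,0,0,0, 7.6,-0.1,0.1,8.2,0,0,0, 7.6,-0.1,0.1,8.2,0,0,0]';python3 to.py .3855 -.2575 .017; python3 view.py scene s21.png 240 270 400 390 0.6
```

```text
clock: 32.68
tcp_pos: [0.3857, -0.2556, 0.075]
ee_rot: [-2.189, -2.248, 0.0]
contact_force: [0.1, -0.6, 0.1]
gripper_width: 0.076
shift cm [-0.2  -0.01  5.8 ] turn [-0.003 -0.003  0.002] t 32.68 F [ 0.1 -0.6  0.1] w 0.076 tcp [ 0.3857 -0.2556  0.075 ] j [-0.7  -0.14  2.19  0.    1.1  -2.3 ]
5.0
```

View pics/s21.png

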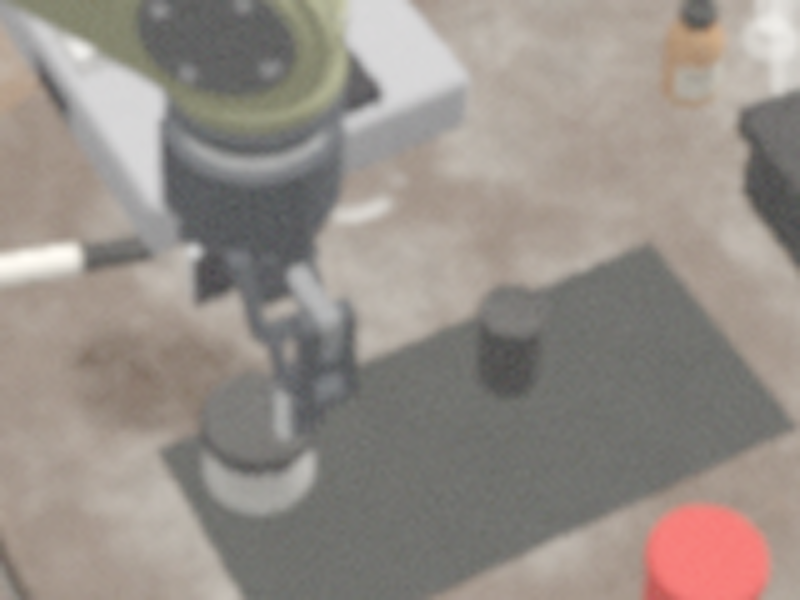

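```bash
python3 -m handwheel '[7.6,-0.1,0,2,0,0,0, 7.6,-0.1,0,4,0,0,0, 7.6,-0.1,0,5.2,0,0,0, 7.6,-0.1,0,5.6,0,0,0,7.6,-0.1,0,5.6,0,0,0,7.6,-0.1,0,5.6,0,0,0]';python3 to.py .3855 -.2575 .017; python3 view.py scene s22.png 240 270 400 390 0.6
```

```text
clock: 33.23
tcp_pos: [0.3874, -0.2594, 0.0222]
ee_rot: [2.192, 2.247, 0.0]
contact_force: [-0.4, 0.3, -0.4]
gripper_width: 0.0757
shift cm [ 0.19 -0.19  0.52] turn [0.002 0.002 0.   ] t 33.23 F [-0.4  0.3 -0.4] w 0.0757 tcp [ 0.3874 -0.2594  0.0222] j [-0.71 -0.05  2.21  0.    0.98 -2.3 ]
5.0
```

View pics/s22.png

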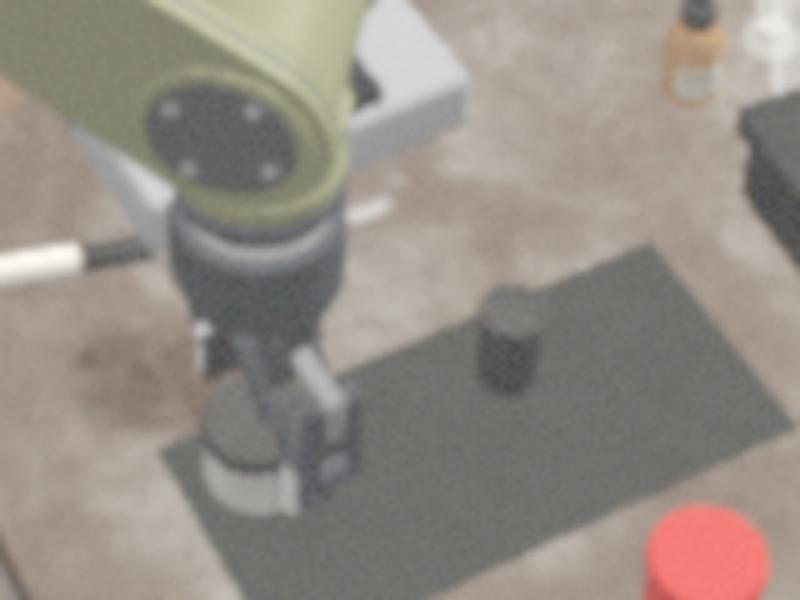

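```bash
python3 -m handwheel '[7.6,0.1,-0.1,0.3,0,0,0, 7.6,0.1,-0.1,0.5,0,0,0, 6.4,0.1,-0.1,0.5,0,0,0, 5.8,0.1,-0.1,0.5,0,0,0, 5.2,0.1,-0.1,0.5,0,0,0, 4.8,0.1,-0.1,0.5,0,0,0, 4.8,0.1,-0.1,0.5,0,0,0, 4.8,0.1,-0.1,0.5,0,0,0, 4.8,0.1,-0.1,0.5,0,0,0]' 25
python3 -m handwheel '[4.8,0,0,-0.3,0,0,0, 4.8,0,0,-1,0,0,0, 4.8,0,0,-3,0,0,0, 4.8,0,0,-6,0,0,0, 4.8,0,0,-10,0,0,0, 4.8,0,0,-13.5,0,0,0, 4.8,0,0,-15.5,0,0,0, 4.8,0,0,-15.5,0,0,0, 4.8,0,0,-15.5,0,0,0]';python3 to.py .444 .059 .17;  python3 view.py scene s23.png 220 200 380 320 0.6
```

```text
clock: 34.03
tcp_pos: [0.3853, -0.2578, 0.0159]
ee_rot: [2.194, 2.248, 0.0]
contact_force: [-1.1, 1.9, 4.5]
gripper_width: 0.0531
clock: 34.78
tcp_pos: [0.3856, -0.2581, 0.1717]
ee_rot: [2.192, 2.246, 0.0]
contact_force: [0.9, 0.5, -2.5]
gripper_width: 0.0534
shift cm [31.56  6.6   0.12] turn [ 0.002  0.002 -0.   ] t 34.78 F [ 0.9  0.5 -2.5] w 0.0534 tcp [ 0.3856 -0.2581  0.1717] j [-0.71 -0.26  2.12 -0.    1.28 -2.3 ]
5.0
```

View pics/s23.png

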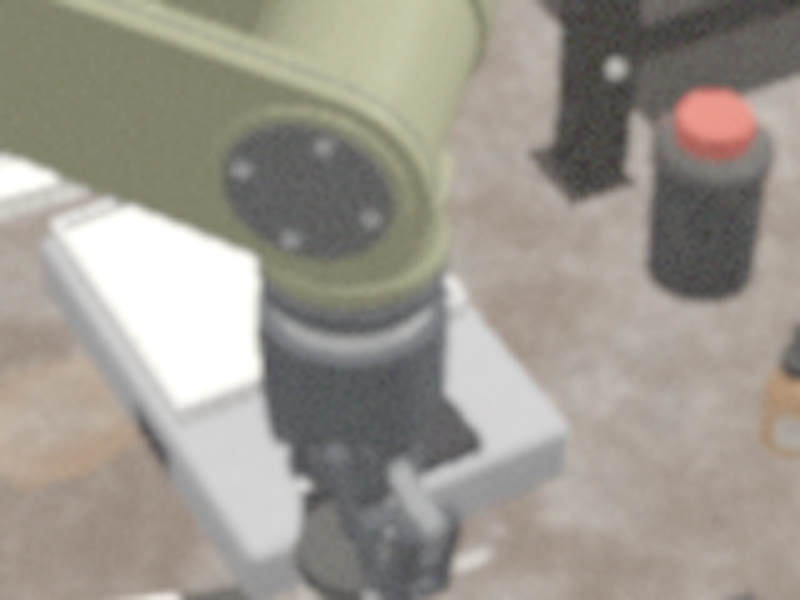

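```bash
python3 -m handwheel '[4.8,1,0.2,0,0,0,0, 4.8,3.5,0.7,0,0,0,0, 4.8,7.2,1.5,0,0,0,0, 4.8,11,2.3,0,0,0,0, 4.8,15,3.1,0,0,0,0, 4.8,19,4,0,0,0,0, 4.8,23,4.8,0,0,0,0, 4.8,27,5.6,0,0,0,0, 4.8,30,6.3,0,0,0,0, 4.8,31.5,6.6,0,0,0,0]'; python3 -m handwheel '[4.8,0,0,0,0,0,0, 4.8,0,0,0,0,0,0, 4.8,0,0,0,0,0,0]'; python3 to.py .444 .059 .078
```

```text
clock: 35.67
tcp_pos: [0.4418, 0.0626, 0.1679]
ee_rot: [-2.187, -2.249, 0.004]
contact_force: [-0.7, -0.4, -1.1]
gripper_width: 0.0531
clock: 35.92
tcp_pos: [0.4424, 0.0585, 0.1689]
ee_rot: [-2.193, -2.247, 0.004]
contact_force: [-0.7, -0.5, -1.7]
gripper_width: 0.0529
shift cm [0.05 0.19 9.09] turn [-0.003  0.    -0.   ] t 35.92 F [-0.7 -0.5 -1.7] w 0.0529 tcp [0.4424 0.0585 0.1689] j [ 0.01 -0.3   2.15 -0.    1.29 -1.58]
```

```bash
python3 -m handwheel '[4.8,0,0,2,0,0,0, 4.8,0,0,4.5,0,0,0, 4.8,0,0,7,0,0,0, 4.8,0,0,8.3,0,0,0, 4.8,0,0,8.8,0,0,0, 4.8,0,0,9,0,0,0, 4.8,0,0,9,0,0,0, 4.8,0,0,9,0,0,0]'; python3 to.py .444 .059 .0685; python3 -m handwheel '[4.8,0,0,0.1,0,0,0, 4.8,0,0,0.2,0,0,0, 4.8,0,0,0.3,0,0,0, 4.8,0,0,0.4,0,0,0, 4.8,0,0,0.5,0,0,0, 4.8,0,0,0.6,0,0,0, 4.8,0,0,0.6,0,0,0, 4.8,0,0,0.6,0,0,0]';  python3 to.py .444 .059 .0685
```

```text
clock: 36.58
tcp_pos: [0.4444, 0.0584, 0.0817]
ee_rot: [2.194, 2.246, 0.002]
contact_force: [0.1, 1.0, -1.1]
gripper_width: 0.0531
shift cm [ 0.06 -0.04  1.32] turn [ 0.002  0.    -0.001] t 36.58 F [ 0.1  1.  -1.1] w 0.0531 tcp [0.4444 0.0584 0.0817] j [ 0.01 -0.19  2.22 -0.    1.11 -1.58]
clock: 37.25
tcp_pos: [0.4434, 0.0588, 0.0744]
ee_rot: [-2.194, -2.248, 0.0]
contact_force: [-0.2, -0.4, -1.9]
gripper_width: 0.0526
shift cm [0.01 0.06 0.59] turn [-0.  0. -0.] t 37.25 F [-0.2 -0.4 -1.9] w 0.0526 tcp [0.4434 0.0588 0.0744] j [ 0.01 -0.18  2.23 -0.    1.1  -1.58]
```

```bash
python3 -m handwheel '[4.8,0,0,0.1,0,0,0, 4.8,0,0,0.2,0,0,0, 4.8,0,0,0.3,0,0,0, 4.8,0,0,0.4,0,0,0, 4.8,0,0,0.5,0,0,0, 4.8,0,0,0.6,0,0,0, 4.8,0,0,0.6,0,0,0, 4.8,0,0,0.6,0,0,0]';  python3 to.py .444 .059 .068; python3 -m handwheel '[4.8,0,0,0.07,0,0,0, 4.8,0,0,0.07,0,0,0]'
```

```text
clock: 37.92
tcp_pos: [0.4434, 0.0588, 0.0684]
ee_rot: [-2.194, -2.248, 0.0]
contact_force: [-0.9, 0.0, -1.8]
gripper_width: 0.053
shift cm [0.02 0.06 0.04] turn [-0.  0. -0.] t 37.92 F [-0.9  0.  -1.8] w 0.053 tcp [0.4434 0.0588 0.0684] j [ 0.01 -0.17  2.23 -0.    1.08 -1.58]
clock: 38.08
tcp_pos: [0.4436, 0.0588, 0.0679]
ee_rot: [2.194, 2.248, 0.0]
contact_force: [-0.4, 0.5, -1.0]
gripper_width: 0.053
```

```bash
python3 -m handwheel '[5.5,0,0,0,0,0,0, 5.8,0,0,0,0,0,0, 6.4,0,0,0,0,0,0, 7.2,0,0,0,0,0,0, 7.2,0,0,0,0,0,0, 7.2,0,0,-2,0,0,0, 7.2,0,0,-5,0,0,0, 7.2,0,0,-8,0,0,0, 7.2,0,0,-11,0,0,0, 7.2,0,0,-14,0,0,0]'; python3 -m handwheel '[3,-8,-3,0,0,0,0, 0,-15,-4.5,0,0,0,0, 0,-15,-4.5,0,0,0,0, 0,-15,-4.5,0,0,0,0, 0,-15,-4.5,0,0,0,0, 0,-15,-4.5,0,0,0,0, 0,-15,-4.5,0,0,0,0]'; python3 view.py scene s24.png 190 190 430 370 0.6;python3 view.py top t24.png 170 190 490 350 0.6;python3 to.py .40 -.09 .105
```

```text
clock: 38.92
tcp_pos: [0.4432, 0.0588, 0.2092]
ee_rot: [-2.194, -2.248, 0.0]
contact_force: [1.2, 0.2, -0.2]
gripper_width: 0.0722
clock: 39.5
tcp_pos: [0.4022, -0.0921, 0.2078]
ee_rot: [-2.195, -2.247, -0.001]
contact_force: [0.5, 0.5, -0.1]
gripper_width: -0.0002
3.3333333333333335
2.5
shift cm [ 0.14 -0.23 10.28] turn [-0.    -0.     0.001] t 39.6 F [ 0.3 -0.  -0.4] w 0.0 tcp [ 0.4024 -0.0914  0.2078] j [-0.35 -0.42  2.18  0.    1.39 -1.95]
```

View pics/s24.png

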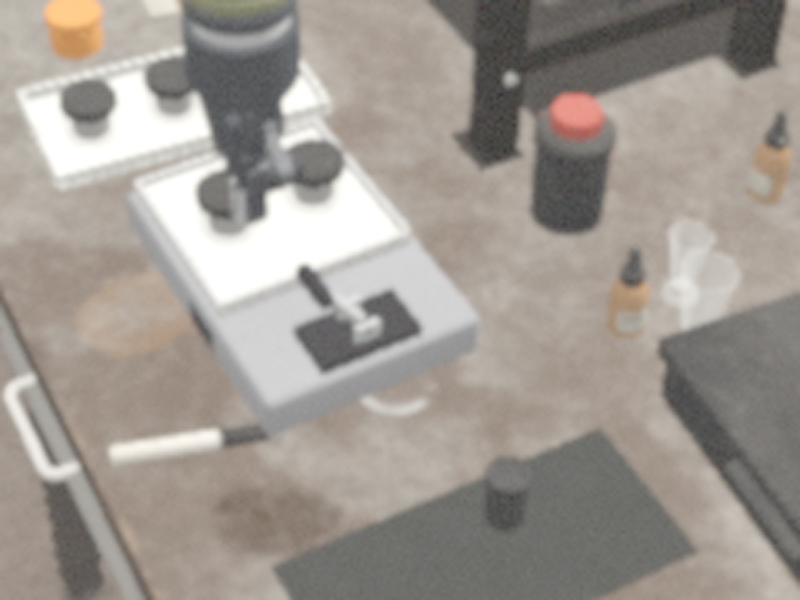

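View pics/t24.png

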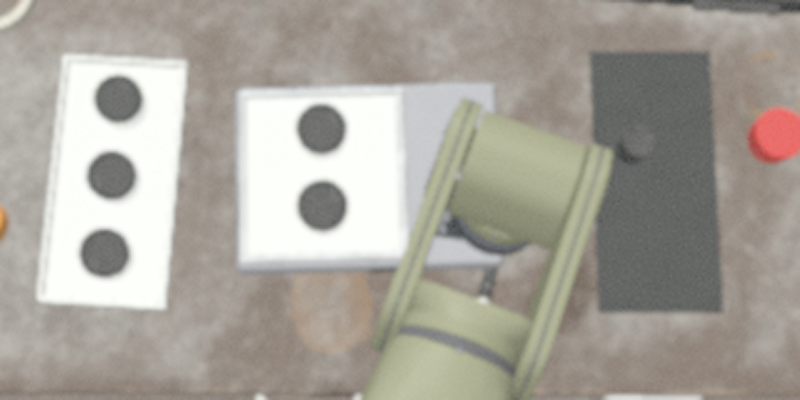

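```bash
python3 - <<'E'
from h import *
T=lambda x,y:(170+x/2.5,190+y/2.5)
def loc(p,c,yaw):
    d=np.array(p)[:2]-c; return (np.array([[np.cos(yaw),np.sin(yaw)],[-np.sin(yaw),np.cos(yaw)]])@d).round(4)
for p in((321,129),(322,206)):print('deck',loc(ray('top',*T(*p),.097),[.4812,.060],.025))
for p in((119,98),(111,175),(104,253)):print('tray',loc(ray('top',*T(*p),.046),[.4825,.2788],-.047))
E
python3 -m handwheel '[0,0,-0.2,3,0,0,0, 0,0,-0.2,6,0,0,0, 0,0,-0.2,9,0,0,0, 0,0,-0.2,10.3,0,0,0, 0,0,-0.2,10.3,0,0,0, 0,0,-0.2,10.3,0,0,0]'; python3 to.py .49 -.09 .105;python3 view.py scene s25.png 230 200 390 320 0.6
```

```text
deck [ 0.0389 -0.0014]
deck [-0.0386 -0.0013]
tray [ 0.0807 -0.0036]
tray [-0.0006 -0.0027]
tray [-0.0809 -0.0029]
clock: 40.1
tcp_pos: [0.4, -0.0912, 0.1043]
ee_rot: [-2.191, -2.249, 0.001]
contact_force: [-0.8, 0.4, -0.0]
gripper_width: 0.0001
shift cm [-0.12  9.   -0.09] turn [-0.002 -0.001  0.002] t 40.1 F [-0.8  0.4 -0. ] w 0.0001 tcp [ 0.4    -0.0912  0.1043] j [-0.36 -0.32  2.28  0.    1.18 -1.95]
5.0
```

View pics/s25.png

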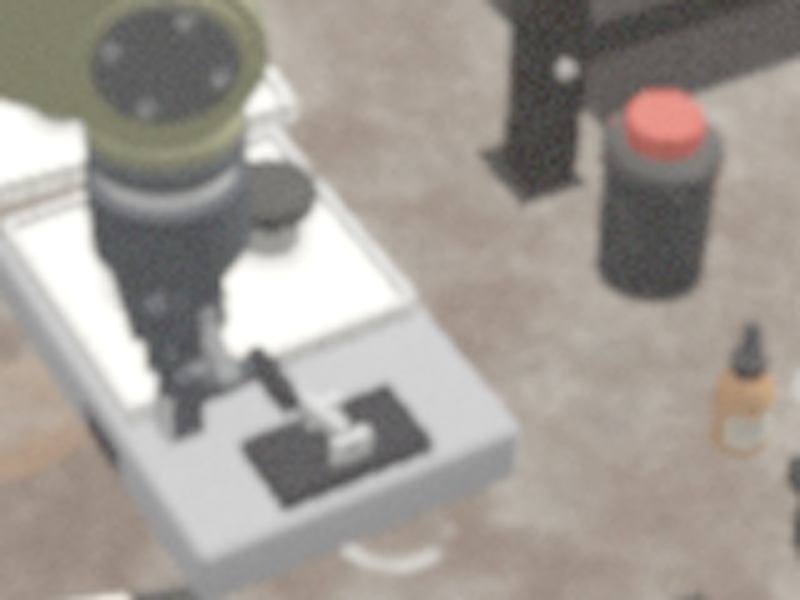

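```bash
python3 -m handwheel '[0,0,1.5,0,0,0,0, 0,0,3,0,0,0,0, 0,0,4,0,0,0,0, 0,0,5,0,0,0,0, 0,0,6,0,0,0,0, 0,0,7,0,0,0,0, 0,0,8,0,0,0,0, 0,0,8.7,0,0,0,0, 0,0,8.7,0,0,0,0]'
python3 -m handwheel '[0,0,-1,0,0,0,0, 0,0,-2,0,0,0,0, 0,0,-2,-4,0,0,0, 0,0,-2,-8,0,0,0, 0,0,-2,-12,0,0,0, 0,-4,-2,-12,0,0,0, 0,-8,-2,-12,0,0,0, 0,-12,-2,-12,0,0,0, 0,-16,-2,-12,0,0,0, 0,-16,-2,-12,0,0,0]'; python3 -m handwheel '[0,0,0,0,0,0,0, 0,0,0,0,0,0,0]';python3 view.py scene s26.png 190 190 430 370 0.6;python3 view.py top t26.png 170 190 490 350 0.6;python3 to.py .4 -.1 .2
```

```text
clock: 40.9
tcp_pos: [0.4887, -0.0902, 0.1051]
ee_rot: [2.193, 2.248, 0.001]
contact_force: [-0.6, 0.3, 0.6]
gripper_width: -0.0001
clock: 41.73
tcp_pos: [0.4691, -0.2557, 0.2248]
ee_rot: [2.2, 2.241, -0.003]
contact_force: [-1.5, 0.9, -0.5]
gripper_width: -0.0002
clock: 41.9
tcp_pos: [0.4698, -0.2502, 0.2243]
ee_rot: [-2.195, -2.246, -0.0]
contact_force: [0.2, 0.0, -0.2]
gripper_width: -0.0
3.3333333333333335
2.5
shift cm [15.12 -6.66  2.47] turn [-0.    -0.     0.001] t 42.0 F [0.5 0.1 0.3] w -0.0002 tcp [ 0.4704 -0.2494  0.2246] j [-0.59 -0.13  1.92  0.    1.36 -2.18]
```

View pics/s26.png

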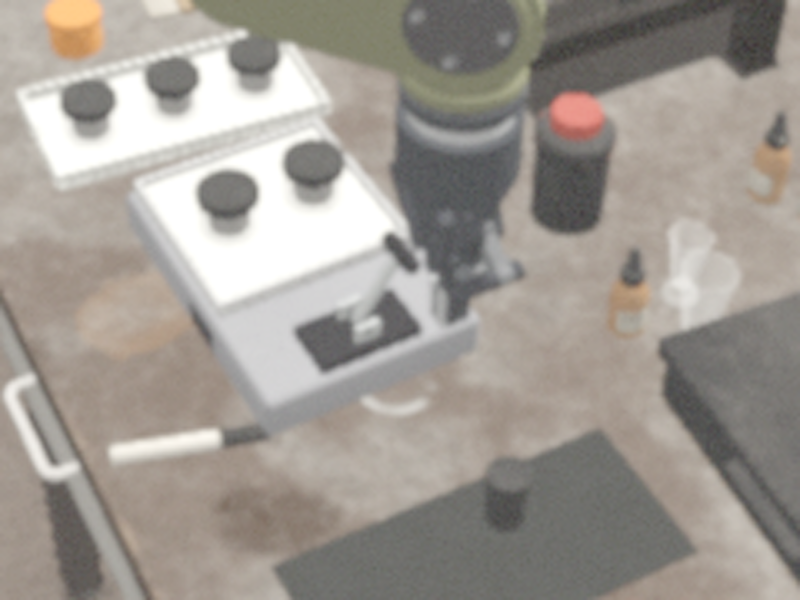

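View pics/t26.png

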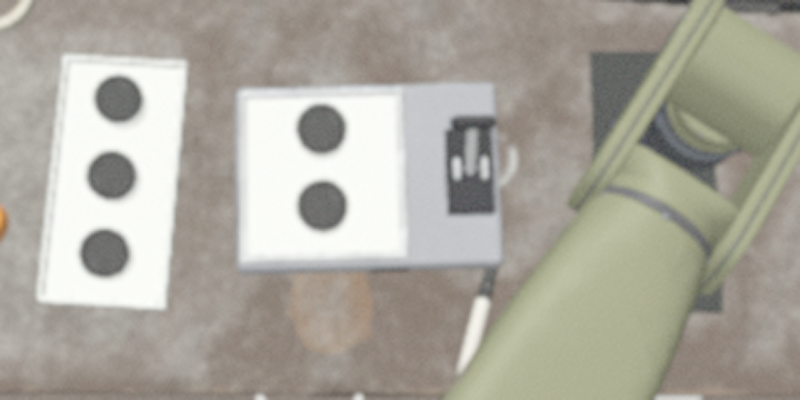

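The lever leans away again: the bar is at (400,250) in the scene crop. The jars are all standing, three in the tray and two on the deck. The robot is clear at z = 0.225.

```bash
python3 -c "
from plant import robot
print(robot.finish_job())"
```

```text
the job is handed in; nothing more can be done
None
```

I flipped the lamp off, stood the three treated jars in a row in the white tray, and stood the two fresh jars on the deck. Then I flipped the lamp back on and handed the job in at about 42 s.

- **Jars:** A check just before switching on put the fresh jars at about (±0.039, -0.001) m on the deck. The treated jars were at about (0.081, 0 and -0.081; -0.003) m in the tray. All are well inside the limits, and every jar stood upright in the last pictures.
- **Grip:** I commanded 25 N throughout. The largest wrist-force component I read was about 6 N, at the ends of moves.
- **Switch and surroundings:** The last pictures show the lever leaning away (on) and the canister and other things where they were. The arm was clear of everything, with the fingers at z = 0.22 m.
- **Disagreement:** The two cameras differed by about 5 mm in y. A check against the fingertips pointed to the scene camera, so I relied mostly on the top one; each grasp closed on the jar as expected.

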